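# Load the injector inspection slide

## Robot

A 7-joint arm with a two-finger parallel gripper is mounted at the origin on the work surface. World frame = base frame: x ahead of the robot, y to its left, z up, the work surface at z = 0. Lengths are in mm, angles in rad, forces in N, time in s.
With the tool pointing down it reaches from about 350 to 900 mm from the base axis. Payload 19.9 kg.
Tool frame: the origin (TCP) lies midway between the tips of the shut fingers; the grasp point (between the pads) lies 19 mm behind it; z points along the fingers, y is the line along which they close (so a half turn about z gives the same grasp; the last joint's range is limited). The gripper opens to 94 mm and grips with 3 to 60 N. Pads are 16 mm wide; open, the fingers measure 119 mm over their backs; the gripper's body (75 mm by 177 mm) begins 78 mm behind the grasp point.
Start: joints at [-1.335, 0.417, -0.01, 1.614, 0.005, 1.111, -0.053], TCP at [171.391, 601.019, 205.425] pointing down, gripper open.
Joint ranges: [-2.81, 2.81], [-0.39, 2.02], [-1.27, 1.25], [0.06, 2.57], [-1.19, 4.33], [0.19, 2], [-2.82, 2.82]. Speed limits (rad/s): [1.89, 1.89, 2.39, 2.39, 3.01, 3.01, 3.01].

## Interface

Orientations are given as [roll, pitch, yaw] about the fixed x, y, z axes, in that order (R = Rz(yaw) Ry(pitch) Rx(roll)).
In Python, from bench import ctrl, imaging, workorder gives the robot as it stands.
- The arm moves only by the shell command python3 -m crank 'ROWS' [FORCE]. ROWS is JSON, a list of rows, each an object with "gripper": the closure, from -1 (fully open) to 1 (shut); "linear": the shift along the tool's x, y, z in units of 300 mm (1.0 is 300 mm), a list of three; "turn": the turn about the tool's z in units of 120 degrees (1.0 is 120 degrees). A call has 1 to 12 rows; each row is the pose to reach, as a shift and turn from the pose commanded when the call began, along the tool's axes at that moment; what a row does not reach only later rows make up. A row lasts 1/10 s, in which the tool goes at most 50 mm and 8.59 degrees, less where a joint would pass 70% of its speed; a pose out of reach is approached as far as the arm can. A call with a number of a shift or a turn outside -1 to 1 is refused whole. A call with a gripper value outside its range is refused whole. The fingers move at their own pace and stop on an object; FORCE is the grip in N (left out, the last holds). Time passes only in rows, so rows that repeat a pose let the fingers close. It gives the time, the measured TCP pose, the force, the opening and the grip force at its end, in the units of the state.
- ctrl.state(): the state, without advancing time (a new reading comes with each control period).
- imaging.read_camera(name): name is "scene" or "top" or "wrist"; returns a dict with "img" (384x512x3 uint8, red, green, blue), "depth" (384x512 float32, mm along the optical axis (not along the pixel's ray), 0 where there is no reading), "fx", "fy", "cx", "cy" (pixels), "k1" (the pictures are not rectified: a ray, as slopes to the right and down, at radius r is drawn at 1 + k1 r^2 times it, then the intrinsics apply), "pose" (4x4, takes a point from camera to world coordinates). Camera axes: x right, y down, z forward; pixel columns grow to the right and rows downward; lengths in mm; the calibration is good to about 2 mm. A picture is of the moment at which its call begins.
- workorder.close_job(): hands the job in; it is judged then, once.
Trained networks look in a picture, given as the dict that the camera call returned (one of the last four; its "shot" number tells which), for a name from the list of things; names that differ only in an ending like _2 or _b are one class to them, and where a whole thing is asked for, a point or a joint stands for the part that bears it (a point fixed in the world has none). Each returns a list of dicts, best first, with "score" (0 to 1); they miss things now and then, are a little off and sometimes report something else, mostly with a low value. They report only what shows in the picture. A call takes as long as a camera call. They do not tell look-alikes from the thing itself.
- imaging.regions_of(name, picture): "mask" (384x512 bool, what is visible of it).
- imaging.tip_of(name, picture): "at" ([x, y, z] in mm, in world coordinates, good to about 4 mm: a listed point, or the origin of a listed thing).
The state is a dict: "clock": time; "q": joint angles; "joint_velocities": joint speeds; "tau": joint torques, N m; "ee_pos": TCP position; "tool_rot": TCP orientation; "wrist_force": force on the tool from outside, world axes, zero at the start; "wrist_torque": the same for the moment, N m; "grip_width": opening from 0.0 (shut) to 1.0 (fully open); "grip_force": force on a finger pad.
Only numpy, scipy, OpenCV 4.12 (cv2) and the standard library are available. Lean on these libraries where they do the work, as an engineer would, in place of code of your own. Each camera call takes 0.05 s, during which the arm holds its last target. There are 200 camera calls.

## Task

Press the stop button until it latches down, then free the clamp handle on the slide's carriage, draw the tray fully out from under the clear hood and clamp it there. Lay every injector flat in a bay of the tray, one to a bay, nozzle tip pointing to the back (away from the robot); then free the clamp, slide the tray fully home under the hood, clamp it tight again, and only then twist the stop button so that it springs back up. Leave everything else on the bench where it is.

Things in the scene. Friction and masses are not known exactly. Their poses are not given: they have to be found in the camera images.
- slide_bed: fixed low slide on the bench that carries the carriage. Origin at bench level, mid-width; y runs along its two rails, x away from the robot, z up. Bed plate 150 mm wide, y from -295 to +225 mm, 12 mm thick; end blocks 36 mm high. A clear-roofed inspection hood stands over its +y half.
- hood (a point): centre of the inspection hood's underside, at x 14, y 121, z 96 mm in the bed's frame, same axes. Hood 200 mm (x) by 222 mm (y), clear roof in a dark steel frame, frame top 18 mm above this point; a camera stub at x +71 mm rises to 66 mm above it. Two posts at its back edge; open in front and at both ends, so the tray runs under it.
- carriage (a joint): carriage travel in m: 0 = fully home under the hood (end stop), 0.23 = fully out at the loading end (end stop), growing towards the bed's -y. At value c point tray is at x 0, y 0.115 - c, z 0.045 in the bed's frame. Starts at 0 to 0.08, clamped. A tight clamp brakes it (over 25 N to shift); freed, it slides with about 2 N and may be dragged by the clamp handle.
- tray (a point): centre of the tray's floor (upper face) on the carriage, 45 mm above the bench; axes as the bed's. Aluminium tray 172 mm (x) by 190 mm (y) with four open bays side by side, centred at y = -69, -23, +23, +69 mm, each 160 mm long in x and 40 mm wide in y; walls between and round them 6 mm thick, 10 mm high.
- tray_back (a point): middle of the top of the tray's back wall, 83 mm behind the tray's centre (+x) and 10 mm above its floor.
- clamp (a joint): angle of the clamp handle in rad: 0 = fully tight (bar parallel to the rails), 1.4 = fully free (end stop), growing counter-clockwise from above. Under 0.30 is tight; over 1.0 is free, the brake off. Starts tight. Stays where left; turning takes about 0.15 N m.
- clamp_grip (a point): middle of the clamp's black bar handle, on its upright turning axis, 107 mm above the bench. It rides on the carriage 140 mm from the tray's centre towards the bed's -y. Bar 64 mm long along this point's y, 14 mm wide (x), 24 mm high (z), on a 12 mm stem over a 32 mm post whose top is 32 mm below this point.
- stop_button (a joint): how far the red mushroom button is pressed down, m: 0 up, 0.013 fully down (stop). Sprung: 2 N to start, about 8 N at the bottom. Press past 0.012 and let go: it stays latched at about 0.010. Under 0.006 it is not latched and springs up.
- stop_knob (a joint): twist of the button's head, rad: 0 at rest, to 0.7, counter-clockwise from above; sprung back to 0 (0.05 N m). When latched down, a twist beyond 0.35 unlatches it, and it springs up as soon as it is let go.
- stop_grip (a point): middle of the raised grip bar across the mushroom's head, on its axis, 81 mm above the bench when up; moves and turns with the head. Bar 40 mm long along this point's y, 14 mm wide (x), 20 mm high: its top is 10 mm above this point, and below it the round head's upper face, 48 mm across, is 9 mm under this point. It stands on a fixed grey housing 80 x 80 mm, 40 mm high.
- injector_1: fuel injector lying on the bench, 140 mm long, all alike; None when absent. Origin on its axis, mid-length; x towards the nozzle tip. Square steel body 26 x 26 mm from x -42 to +30 mm (lies flat on any side, axis 13 mm up), then slim nozzle 19, then 11 mm diameter to x +70; black round head 26 mm and connector back to x -70. 0.25 to 0.4 kg.
- injector_2: fuel injector lying on the bench, 140 mm long, all alike; None when absent. Origin on its axis, mid-length; x towards the nozzle tip. Square steel body 26 x 26 mm from x -42 to +30 mm (lies flat on any side, axis 13 mm up), then slim nozzle 19, then 11 mm diameter to x +70; black round head 26 mm and connector back to x -70. 0.25 to 0.4 kg.
- injector_3: fuel injector lying on the bench, 140 mm long, all alike; None when absent. Origin on its axis, mid-length; x towards the nozzle tip. Square steel body 26 x 26 mm from x -42 to +30 mm (lies flat on any side, axis 13 mm up), then slim nozzle 19, then 11 mm diameter to x +70; black round head 26 mm and connector back to x -70. 0.25 to 0.4 kg.
- injector_4: fuel injector lying on the bench, 140 mm long, all alike; None when absent. Origin on its axis, mid-length; x towards the nozzle tip. Square steel body 26 x 26 mm from x -42 to +30 mm (lies flat on any side, axis 13 mm up), then slim nozzle 19, then 11 mm diameter to x +70; black round head 26 mm and connector back to x -70. 0.25 to 0.4 kg.
- bushing: black steel ring, 60 mm diameter, 45 mm high; not part of the job, leave it alone.
- adapter: stepped steel adapter, 40 mm diameter, 55 mm high, standing; not part of the job, leave it alone.
- driver: blue screwdriver 170 mm long, lying; not part of the job, leave it alone.
- cup: steel cup 72 mm diameter, 80 mm high; not part of the job, leave it alone.
- weight: dark steel cylinder, 56 mm diameter, 50 mm high; not part of the job, leave it alone.
- can: grey can 60 mm diameter, 100 mm high; not part of the job, leave it alone.
There are look-alikes about, which are no part of the job. Leave any red look-alike of the injector_3 alone.

How it is judged (in metres and radians):
On the way, in this order (a step that is already met when the one before it is completed fails the run):
1. the stop button is pressed down (value of joint stop_button above 0.006 m), for 0.1 s.
2. the clamp is freed, the stop button still down (value of joint stop_button above 0.006 m and value of joint clamp above 1 rad), for 0.1 s.
3. the carriage is fully out at the loading end and clamped tight there, the stop button still down (value of joint stop_button above 0.006 m and value of joint carriage above 0.22 m and value of joint clamp below 0.3 rad), for 0.2 s.
4. every injector lies flat in a bay, nozzle tip to the back, with the carriage still out and clamped and the stop button down (all of step 3 and x of injector_1 in the frame of tray between -0.016 and 0.016 m and y of injector_1 in the frame of tray between -0.095 and 0.095 m and z of injector_1 in the frame of tray between 0.008 and 0.018 m and angle between injector_1's own x axis and vertical between 1.45 and 1.69 rad and x of tray_back in the frame of injector_1 above 0.04 m and x of injector_2 in the frame of tray between -0.016 and 0.016 m and y of injector_2 in the frame of tray between -0.095 and 0.095 m and z of injector_2 in the frame of tray between 0.008 and 0.018 m and angle between injector_2's own x axis and vertical between 1.45 and 1.69 rad and x of tray_back in the frame of injector_2 above 0.04 m and x of injector_3 in the frame of tray between -0.016 and 0.016 m and y of injector_3 in the frame of tray between -0.095 and 0.095 m and z of injector_3 in the frame of tray between 0.008 and 0.018 m and angle between injector_3's own x axis and vertical between 1.45 and 1.69 rad and x of tray_back in the frame of injector_3 above 0.04 m and x of injector_4 in the frame of tray between -0.016 and 0.016 m and y of injector_4 in the frame of tray between -0.095 and 0.095 m and z of injector_4 in the frame of tray between 0.008 and 0.018 m and angle between injector_4's own x axis and vertical between 1.45 and 1.69 rad and x of tray_back in the frame of injector_4 above 0.04 m and linear speed of each of injector_1, injector_2, injector_3, injector_4 below 0.02 m/s), for 0.2 s.
5. the clamp is freed again, the stop button still down (all of step 2), for 0.1 s.
6. the carriage is home under the hood and clamped tight, the stop button still down (value of joint stop_button above 0.006 m and value of joint carriage below 0.01 m and value of joint clamp below 0.3 rad), for 0.2 s.
At the end, for the whole second after the job is handed in: Carriage home (under 10 mm from its stop), clamp under 0.30 rad, stop button up (under 3 mm); every injector lies flat and still in a bay: axis 8 to 18 mm above the tray floor, origin within 16 mm of the tray middle in x, 95 mm in y, level, tip to the back (tray_back over 40 mm ahead) (value of joint carriage below 0.01 m and value of joint clamp below 0.3 rad and value of joint stop_button below 0.003 m and x of injector_1 in the frame of tray between -0.016 and 0.016 m and y of injector_1 in the frame of tray between -0.095 and 0.095 m and z of injector_1 in the frame of tray between 0.008 and 0.018 m and angle between injector_1's own x axis and vertical between 1.45 and 1.69 rad and x of tray_back in the frame of injector_1 above 0.04 m and x of injector_2 in the frame of tray between -0.016 and 0.016 m and y of injector_2 in the frame of tray between -0.095 and 0.095 m and z of injector_2 in the frame of tray between 0.008 and 0.018 m and angle between injector_2's own x axis and vertical between 1.45 and 1.69 rad and x of tray_back in the frame of injector_2 above 0.04 m and x of injector_3 in the frame of tray between -0.016 and 0.016 m and y of injector_3 in the frame of tray between -0.095 and 0.095 m and z of injector_3 in the frame of tray between 0.008 and 0.018 m and angle between injector_3's own x axis and vertical between 1.45 and 1.69 rad and x of tray_back in the frame of injector_3 above 0.04 m and x of injector_4 in the frame of tray between -0.016 and 0.016 m and y of injector_4 in the frame of tray between -0.095 and 0.095 m and z of injector_4 in the frame of tray between 0.008 and 0.018 m and angle between injector_4's own x axis and vertical between 1.45 and 1.69 rad and x of tray_back in the frame of injector_4 above 0.04 m and linear speed of each of injector_1, injector_2, injector_3, injector_4 below 0.02 m/s); the robot touches nothing.
It fails at once if something that is not part of the job is disturbed (moved over 5 cm) (distance of any of bushing, adapter, driver, cup, weight, can from where it was at the start of the episode above 0.05 m).
Of injector_1, injector_2, injector_3, injector_4 only 2 to 4 are there at a start; the rules pass over those that are not, and their reading is None.
At some moment in a run one of injector_1, injector_2, injector_3, injector_4 may be knocked a few centimetres aside while the robot is not near it.
Once in a run the grip may slacken for a moment while it holds something.
It also fails if it takes over 200 s, if anything falls off the work surface, if the arm or the gripper's body presses on something with over 40 N, if the wrist force passes 120 N, or if a joint passes its speed limit or range.

## Working session

There is one attempt and no reset: what is moved stays moved. The work goes in short steps, Python scripts to look and compute and a shell command to move; the robot and the scene stay as the last step left them, time stands still between calls to the robot, and variables do not carry over. Pictures are saved under pics/ and viewed, at most 14 in all, crops included, and the job is handed in when it is done.

```bash
ls; mkdir -p pics
cat > h.py <<'E'
import numpy as np, cv2, json
from bench import ctrl, imaging, workorder
def cam(n): return imaging.read_camera(n)
def save(p,f): cv2.imwrite('pics/'+f, cv2.cvtColor(p['img'],cv2.COLOR_RGB2BGR))
def cloud(p):
    """world xyz for every pixel (NaN if no depth)"""
    h,w=p['depth'].shape; K=np.array([[p['fx'],0,p['cx']],[0,p['fy'],p['cy']],[0,0,1.]])
    u,v=np.meshgrid(np.arange(w),np.arange(h))
    s=np.stack([(u-p['cx'])/p['fx'],(v-p['cy'])/p['fy']],-1); d=s.copy()
    for _ in range(8): s=d/(1+p['k1']*(s**2).sum(-1,keepdims=True))
    z=np.where(p['depth']>0,p['depth'],np.nan)[...,None]
    c=np.concatenate([s*z,z],-1); T=np.array(p['pose'])
    return c@T[:3,:3].T+T[:3,3]
E
python3 - <<'E'
from h import *
print(ctrl.state())
for n in ('top','scene'):
    p=cam(n); save(p,n+'0.png'); print(n,np.round(p['pose'],2).tolist(),p['fx'],p['k1'])
    for k in ['slide_bed','hood','tray','tray_back','clamp_grip','stop_grip','injector_1','bushing','adapter','driver','cup','weight','can']:
        print(k,[(np.round(r['at']).tolist(),round(r['score'],2)) for r in imaging.tip_of(k,p)])
E
```

```text
pics
{'clock': 0.0, 'q': array([-1.33451298,  0.41799212, -0.01027691,  1.61419758,  0.0047053 ,
        1.11069188, -0.05300107]), 'joint_velocities': array([-6.11450601e-04, -1.31258633e-03, -4.42846315e-04, -2.89940975e-06,
       -1.65954646e-04, -8.01513828e-04, -3.05116854e-04]), 'tau': array([ 1.87344076e-04, -8.51234293e+01,  6.39138110e-01, -4.25992620e+01,
       -4.87899932e-02,  1.84410514e-02,  6.69282826e-05]), 'ee_pos': array([171.31286589, 600.65605963, 204.80424774]), 'tool_rot': array([-3.14033162e+00,  1.08682400e-04,  2.86379515e+00]), 'wrist_force': array([ 0.02144845, -1.21209458, -0.92435235]), 'wrist_torque': array([-0.04610814, -0.03332291,  0.0146016 ]), 'grip_force': 0.0, 'grip_width': 1.001560569771015}
top [[-0.01, -1.0, 0.07, 422.27], [-1.0, 0.01, -0.02, 22.93], [0.02, -0.07, -1.0, 1170.47], [0.0, 0.0, 0.0, 1.0]] 352.6535825628671 0.030205213311653642
slide_bed [([638.0, 54.0, -2.0], 0.64)]
hood [([650.0, 182.0, 95.0], 0.96)]
tray [([639.0, 17.0, 105.0], 0.66)]
tray_back [([600.0, -350.0, 1.0], 0.43), ([638.0, 19.0, 108.0], 0.38)]
clamp_grip [([639.0, 18
[... 775 characters left out ...]
42)]
tray_back [([722.0, 158.0, 57.0], 0.76)]
clamp_grip [([633.0, 22.0, 103.0], 0.61)]
stop_grip [([515.0, 385.0, 80.0], 0.62), ([462.0, 510.0, -1.0], 0.26)]
injector_1 [([419.0, -105.0, 10.0], 0.61), ([241.0, -249.0, 5.0], 0.61), ([410.0, 287.0, 15.0], 0.56), ([405.0, -317.0, 18.0], 0.46)]
bushing [([596.0, -468.0, -2.0], 0.69), ([419.0, -105.0, 11.0], 0.19)]
adapter [([410.0, 287.0, 13.0], 0.55), ([655.0, -442.0, 0.0], 0.46)]
driver [([466.0, -514.0, 0.0], 0.72), ([596.0, -352.0, -1.0], 0.69)]
cup [([456.0, 509.0, -1.0], 0.65), ([656.0, 185.0, 98.0], 0.49)]
weight [([471.0, -513.0, 1.0], 0.82), ([408.0, 286.0, 13.0], 0.74)]
can [([611.0, 486.0, -3.0], 0.88), ([406.0, -317.0, 17.0], 0.72)]
```

View pics/top0.png

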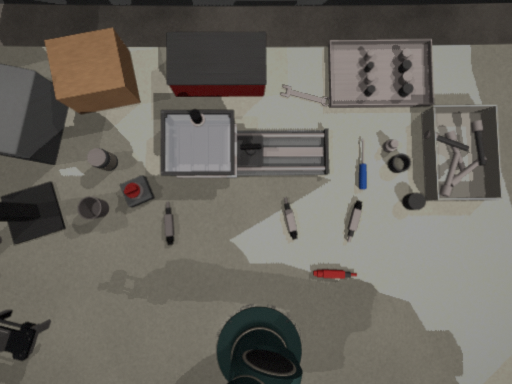

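View pics/scene0.png

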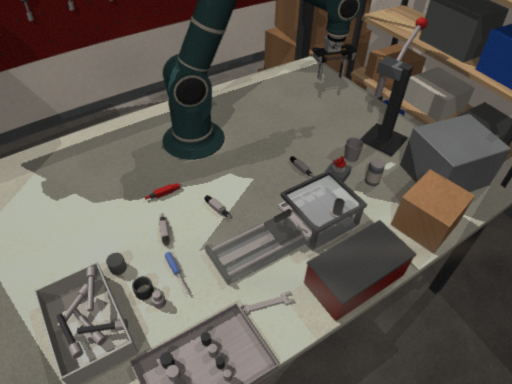

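Run:
```python
from h import *
p=cam('top'); C=cloud(p); H=p['img']
for k in ['injector_1','stop_grip','clamp_grip','slide_bed','carriage']:
    for r in imaging.regions_of(k,p)[:5]:
        m=r['mask']&np.isfinite(C[...,2]); q=C[m]
        if k in('stop_grip','clamp_grip'):
            q=q[q[:,2]>q[:,2].max()-9]
        if k=='injector_1': q=q[q[:,2]>4]
        if len(q)<5: continue
        rect=cv2.minAreaRect(q[:,:2].astype(np.float32))
        c=q.mean(0); ev=np.linalg.svd(q[:,:2]-c[:2],full_matrices=False)[2][0]
        t=(q[:,:2]-c[:2])@ev
        v,u=np.nonzero(r['mask'])
        print(k,round(r['score'],2),len(q),'px',(u.mean().round(),v.mean().round()),'c',c.round(),'rect',np.round(rect[0]),np.round(rect[1]),round(rect[2],1),'axis',ev.round(3),'range',t.min().round(),t.max().round(),'z',np.percentile(q[:,2],[5,95]).round(), 'rgb',H[r['mask']].mean(0).round())
def crop(u,v,n=28): return cv2.resize(H[v-n:v+n,u-n:u+n],(260,260),interpolation=cv2.INTER_CUBIC)
im=np.vstack([np.hstack([crop(168,225),crop(290,219),crop(354,219)]),np.hstack([crop(134,190),crop(252,148),crop(196,125)])])
cv2.imwrite('pics/crops.png',im[...,::-1])
```

```text
injector_1 0.83 288 px (np.float64(290.0), np.float64(219.0)) c [ 414. -108.   23.] rect [ 418. -108.] [131.  27.] 12.4 axis [-0.979 -0.205] range -69.0 62.0 z [15. 29.] rgb [104.  99.  95.]
injector_1 0.74 313 px (np.float64(169.0), np.float64(225.0)) c [402. 283.  23.] rect [410. 284.] [139.  26.] 3.4 axis [-0.998 -0.068] range -77.0 62.0 z [13. 29.] rgb [77. 72. 69.]
injector_1 0.7 304 px (np.float64(334.0), np.float64(274.0)) c [ 238. -243.   23.] rect [ 237. -248.] [135.  26.] 89.1 axis [0.049 0.999] range -73.0 62.0 z [15. 29.] rgb [124.  49.  46.]
injector_1 0.59 177 px (np.float64(132.0), np.float64(189.0)) c [514. 385.  78.] rect [514. 386.] [44. 41.] 88.2 axis [-0.029 -1.   ] range -23.0 21.0 z [69. 92.] rgb [101.  29.  27.]
injector_1 0.53 301 px (np.float64(354.0), np.float64(220.0)) c [ 413. -317.   23.] rect [ 408. -317.] [ 29. 132.] 76.3 axis [-0.958  0.287] range -62.0 70.0 z [14. 29.] rgb [101.  95.  92.]
stop_grip 0.6 53 px (np.float64(132.0), np.float64(190.0)) c [515. 385.  91.] rect [515. 385.] [13. 36.] 21.4 axis [-0.401  0.916] range -18.0 18.0 z [88. 94.] rgb [102.  27.  26.]
clamp_grip 0.53 86 px (np.float64(252.0), np.float64(146.0)) c [638.  14. 118.] rect [639.  15.] [13. 58.] 4.1 axis [-0.08   0.997] range -29.0 30.0 z [115. 122.] rgb [26. 24. 24.]
slide_bed 0.61 9196 px (np.float64(236.0), np.float64(147.0)) c [644.  59.  69.] rect [651.  28.] [528. 198.] 89.5 axis [-0.05  -0.999] range -236.0 297.0 z [ 10. 115.] rgb [107. 105. 105.]
carriage 0.83 1042 px (np.float64(242.0), np.float64(153.0)) c [627.  44.  55.] rect [615. 112.] [138. 296.] 20.8 axis [ 0.451 -0.892] range -214.0 83.0 z [ 41. 118.] rgb [66. 64. 63.]
```

View pics/crops.png

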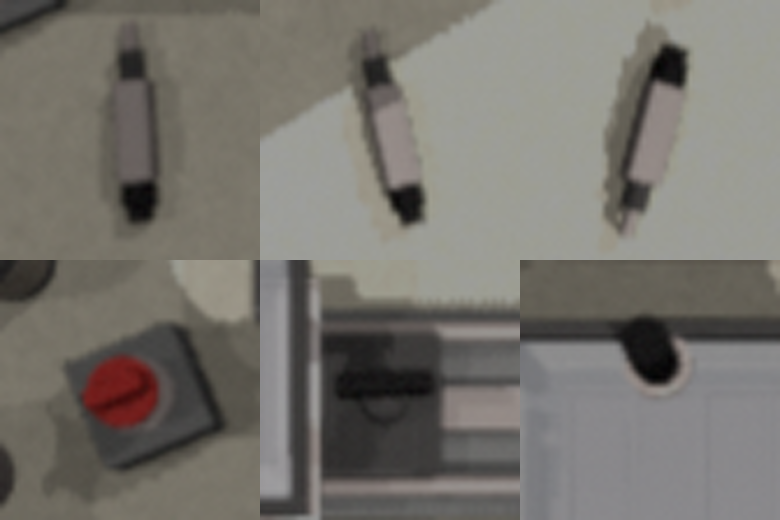

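```bash
cat > g.py <<'E'
import sys, numpy as np
from bench import ctrl
from scipy.spatial.transform import Rotation as R
s=ctrl.state(); a=[float(v) for v in sys.argv[1:]]
Q=R.from_euler('xyz',s['tool_rot']); 
d=Q.inv().apply(np.array(a[:3])-s['ee_pos'])/300
print('t',s['clock'],'pos',s['ee_pos'].round(1),'rot',np.degrees(s['tool_rot']).round(1),'q1,q7',s['q'][[0,6]].round(2),'F',s['wrist_force'].round(1),'w',round(s['grip_width']*94,1))
print('linear',d.round(4))
if len(a)>3:
    t=(np.degrees(s['tool_rot'][2])-a[3]+180)%360-180
    print('turn',round(t/120,4),'or',round((t-180*np.sign(t))/120,4))
E
python3 g.py 515 385 110 113.6
```

```text
t 1.7 pos [171.4 601.  205.4] rot [-180.     0.   164.1] q1,q7 [-1.33 -0.05] F [ 0.2 -0.3  0.8] w 93.8
linear [-1.2989 -0.3783  0.3181]
turn 0.4207 or -1.0793
```

```bash
python3 -m crank '[{"gripper":1,"linear":[-0.9,-0.26,0],"turn":0.42},{"gripper":1,"linear":[-0.9,-0.26,0],"turn":0.42},{"gripper":1,"linear":[-0.9,-0.26,0],"turn":0.42},{"gripper":1,"linear":[-0.9,-0.26,0],"turn":0.42},{"gripper":1,"linear":[-0.9,-0.26,0],"turn":0.42},{"gripper":1,"linear":[-0.9,-0.26,0],"turn":0.42},{"gripper":1,"linear":[-0.9,-0.26,0],"turn":0.42},{"gripper":1,"linear":[-0.9,-0.26,0],"turn":0.42}]' 20; python3 g.py 515 385 110 113.6
```

```text
clock: 2.5
ee_pos: [409.7, 451.9, 205.4]
tool_rot: [-3.141, 0.0, 1.985]
wrist_force: [-0.5, 0.2, 0.3]
grip_width: 0.358
grip_force: 0.0
t 2.5 pos [409.7 451.9 205.4] rot [-180.     0.   113.7] q1,q7 [-1.08 -0.38] F [-0.5  0.2  0.3] w 33.6
linear [-0.3455  0.2318  0.3178]
turn 0.001 or -1.499
```

```bash
python3 -m crank '[{"gripper":1,"linear":[-0.35,0.23,0],"turn":0},{"gripper":1,"linear":[-0.35,0.23,0],"turn":0},{"gripper":1,"linear":[-0.35,0.23,0],"turn":0},{"gripper":1,"linear":[-0.35,0.23,0.15],"turn":0},{"gripper":1,"linear":[-0.35,0.23,0.32],"turn":0},{"gripper":1,"linear":[-0.35,0.23,0.32],"turn":0},{"gripper":1,"linear":[-0.35,0.23,0.32],"turn":0},{"gripper":1,"linear":[-0.35,0.23,0.32],"turn":0}]' 20; python3 g.py 515 385 92 113.6
```

```text
clock: 3.3
ee_pos: [515.6, 384.9, 112.1]
tool_rot: [3.139, -0.001, 1.986]
wrist_force: [1.0, -0.5, 0.3]
grip_width: 0.003
grip_force: 0.0
t 3.3 pos [515.6 384.9 112.1] rot [ 1.798e+02 -1.000e-01  1.138e+02] q1,q7 [-0.88 -0.14] F [ 1.  -0.5  0.3] w 0.3
linear [ 0.001  -0.002   0.0672]
turn 0.0014 or -1.4986
```

Commanded z should be about 109. Press in steps.

```bash
python3 -m crank '[{"gripper":1,"linear":[0,0,0.06],"turn":0},{"gripper":1,"linear":[0,0,0.08],"turn":0},{"gripper":1,"linear":[0,0,0.09],"turn":0},{"gripper":1,"linear":[0,0,0.10],"turn":0},{"gripper":1,"linear":[0,0,0.105],"turn":0},{"gripper":1,"linear":[0,0,0.105],"turn":0}]'; python3 g.py 515 385 92 113.6
```

```text
clock: 3.9
ee_pos: [515.5, 384.3, 78.8]
tool_rot: [3.14, -0.001, 1.984]
wrist_force: [0.8, 3.4, 5.6]
grip_width: 0.004
grip_force: 2.7
t 3.9 pos [515.5 384.3  78.8] rot [179.9  -0.  113.7] q1,q7 [-0.87 -0.13] F [0.8 3.4 5.6] w 0.4
linear [ 0.0028 -0.0005 -0.0439]
turn 0.0009 or -1.4991
```

```bash
python3 -m crank '[{"gripper":1,"linear":[0,0,0.005],"turn":0},{"gripper":1,"linear":[0,0,0.01],"turn":0},{"gripper":1,"linear":[0,0,0.01],"turn":0}]'; python3 g.py 515 385 92 113.6
```

```text
clock: 4.2
ee_pos: [516.0, 384.6, 77.9]
tool_rot: [3.139, -0.002, 1.984]
wrist_force: [-7.1, -2.7, 32.6]
grip_width: 0.006
grip_force: 16.3
t 4.2 pos [516.  384.6  77.9] rot [ 1.798e+02 -1.000e-01  1.137e+02] q1,q7 [-0.87 -0.13] F [-7.1 -2.7 32.6] w 0.6
linear [ 0.0026 -0.0024 -0.047 ]
turn 0.0008 or -1.4992
```

```bash
python3 -m crank '[{"gripper":1,"linear":[0,0,-0.1],"turn":0},{"gripper":1,"linear":[0,0,-0.25],"turn":0},{"gripper":1,"linear":[0,0,-0.45],"turn":0},{"gripper":0,"linear":[0,0,-0.45],"turn":0.1},{"gripper":0,"linear":[0,0,-0.45],"turn":0.2},{"gripper":0,"linear":[0,0,-0.45],"turn":0.2}]'
python3 - <<'E'
from h import *
for n in ('top','scene'):
    p=cam(n)
    for k in ['stop_grip','clamp_grip','hood','tray']:
        print(n,k,[(np.round(r['at']).tolist(),round(r['score'],2)) for r in imaging.tip_of(k,p)][:2])
E
python3 g.py 638 17 190 90
```

```text
clock: 4.8
ee_pos: [515.1, 383.4, 210.8]
tool_rot: [3.141, -0.0, 1.559]
wrist_force: [0.5, 0.4, 0.4]
grip_width: 0.225
grip_force: 0.0
top stop_grip [([512.0, 385.0, 69.0], 0.58)]
top clamp_grip [([641.0, 17.0, 107.0], 0.4)]
top hood [([647.0, 179.0, 94.0], 0.81)]
top tray []
scene stop_grip [([512.0, 386.0, 72.0], 0.52)]
scene clamp_grip [([634.0, 18.0, 104.0], 0.41)]
scene hood [([655.0, 183.0, 99.0], 0.77), ([405.0, -315.0, 16.0], 0.75)]
scene tray [([421.0, -104.0, 11.0], 0.7)]
t 5.3 pos [515.1 383.4 209.9] rot [-180.     0.    89.7] q1,q7 [-0.96 -0.55] F [ 0.8 -1.  -0.4] w 47.1
linear [-1.2194  0.4155  0.0666]
turn -0.0022 or 1.4978
```

Button latched (z≈70). On to the clamp.

```bash
python3 -m crank '[{"gripper":0,"linear":[-1,0.4,0],"turn":0},{"gripper":0,"linear":[-1,0.4,0],"turn":0},{"gripper":0,"linear":[-1,0.4,0],"turn":0},{"gripper":0,"linear":[-1,0.4,0],"turn":0},{"gripper":0,"linear":[-1,0.4,0],"turn":0},{"gripper":0,"linear":[-1,0.4,0],"turn":0},{"gripper":0,"linear":[-1,0.4,0],"turn":0},{"gripper":0,"linear":[-1,0.4,0],"turn":0},{"gripper":0,"linear":[-1,0.4,0],"turn":0}]'
python3 - <<'E'
from h import *
p=cam('wrist'); save(p,'w1.png'); C=cloud(p)
print([(np.round(r['at']).tolist(),round(r['score'],2)) for r in imaging.tip_of('clamp_grip',p)][:2])
for r in imaging.regions_of('clamp_grip',p)[:2]:
    q=C[r['mask']]; q=q[q[:,2]>108]
    if len(q)>20: print(r['score'],len(q),cv2.minAreaRect(q[:,:2].astype(np.float32)),np.percentile(q[:,2],[5,95]))
E
python3 g.py 638 17 190 90
```

```text
clock: 6.2
ee_pos: [633.3, 82.9, 209.9]
tool_rot: [-3.141, -0.0, 1.565]
wrist_force: [0.5, 0.4, -0.9]
grip_width: 0.502
grip_force: 0.0
[([638.0, 20.0, 101.0], 0.67)]
0.57 941 ((640.1296997070312, 19.537784576416016), (14.018465995788574, 64.04913330078125), 1.394469976425171) [115.19186748 119.67127872]
t 6.35 pos [633.   84.4 209.9] rot [-180.    -0.    89.8] q1,q7 [-0.51 -0.01] F [ 0.6 -0.4  0.1] w 47.1
linear [-0.2247  0.0173  0.0663]
turn -0.0016 or 1.4984
```

View pics/w1.png

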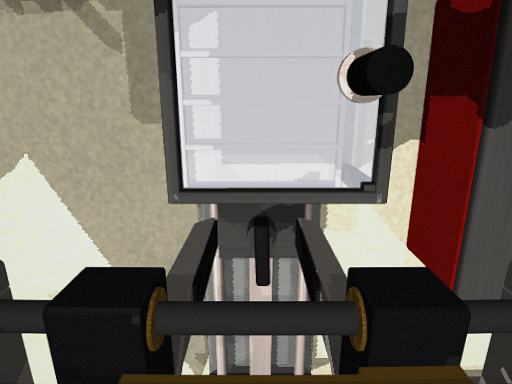

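```bash
python3 -m crank '[{"gripper":0,"linear":[-0.1,0.022,0],"turn":-0.01},{"gripper":0,"linear":[-0.216,0.022,0],"turn":-0.01},{"gripper":0,"linear":[-0.216,0.022,0.1],"turn":-0.01},{"gripper":0,"linear":[-0.216,0.022,0.25],"turn":-0.01},{"gripper":0,"linear":[-0.216,0.022,0.35],"turn":-0.01},{"gripper":0,"linear":[-0.216,0.022,0.405],"turn":-0.01},{"gripper":0,"linear":[-0.216,0.022,0.405],"turn":-0.01},{"gripper":0.9,"linear":[-0.216,0.022,0.405],"turn":-0.01},{"gripper":0.9,"linear":[-0.216,0.022,0.405],"turn":-0.01},{"gripper":0.9,"linear":[-0.216,0.022,0.405],"turn":-0.01},{"gripper":0.9,"linear":[-0.216,0.022,0.405],"turn":-0.01},{"gripper":0.9,"linear":[-0.216,0.022,0.405],"turn":-0.01}]' 30; python3 g.py 640 19.5 88 90
```

```text
clock: 7.55
ee_pos: [638.5, 18.0, 89.1]
tool_rot: [-3.139, -0.0, 1.586]
wrist_force: [-12.9, 0.7, 10.4]
grip_width: 0.147
grip_force: 30.0
t 7.55 pos [638.5  18.   89.1] rot [-179.9   -0.    90.9] q1,q7 [-0.38  0.17] F [-12.9   0.7  10.4] w 13.8
linear [0.0048 0.0052 0.0036]
turn 0.0074 or -1.4926
```

```bash
python3 -m crank '[{"gripper":0.9,"linear":[0,-0.003,-0.002],"turn":-0.05},{"gripper":0.9,"linear":[0,-0.003,-0.002],"turn":-0.12},{"gripper":0.9,"linear":[0,-0.003,-0.002],"turn":-0.19},{"gripper":0.9,"linear":[0,-0.003,-0.002],"turn":-0.26},{"gripper":0.9,"linear":[0,-0.003,-0.002],"turn":-0.33},{"gripper":0.9,"linear":[0,-0.003,-0.002],"turn":-0.4},{"gripper":0.9,"linear":[0,-0.003,-0.002],"turn":-0.47},{"gripper":0.9,"linear":[0,-0.003,-0.002],"turn":-0.54},{"gripper":0.9,"linear":[0,-0.003,-0.002],"turn":-0.6},{"gripper":0.9,"linear":[0,-0.003,-0.002],"turn":-0.62},{"gripper":0.9,"linear":[0,-0.003,-0.002],"turn":-0.62}]'; python3 g.py 640 -220 88 90
python3 - <<'E'
from h import *
print(ctrl.state()['wrist_torque'])
p=cam('top'); C=cloud(p)
for r in imaging.regions_of('slide_bed',p)[:2]:
    m=r['mask']; q=C[m&(C[...,2]>28)&(C[...,2]<42)]; print(r['score'],len(q))
    q=q[q[:,1]<-200]
    if len(q): print('end block',cv2.minAreaRect(q[:,:2].astype(np.float32)),q.min(0),q.max(0))
E
```

```text
clock: 8.65
ee_pos: [639.1, 18.0, 89.2]
tool_rot: [3.141, 0.001, 2.886]
wrist_force: [2.3, 1.1, -2.4]
grip_width: 0.15
grip_force: 3.0
t 8.65 pos [639.1  18.   89.2] rot [180.    0.  165.4] q1,q7 [-0.16  1.3 ] F [ 2.3  1.1 -2.4] w 14.1
linear [-0.2032 -0.767   0.0037]
turn 0.6281 or -0.8719
[ 0.26492154 -0.57142401  0.01724712]
0.89 455
end block ((636.1497192382812, -219.0835723876953), (145.57427978515625, 35.80459976196289), 0.07071150094270706) [ 563.37610875 -236.92488058   28.01395927] [ 708.94335654 -201.11525986   40.71270856]
```

```bash
python3 -m crank '[{"gripper":0.9,"linear":[0,0,0],"turn":0},{"gripper":0.9,"linear":[-0.016,-0.064,0],"turn":0},{"gripper":0.9,"linear":[-0.04,-0.16,0],"turn":0},{"gripper":0.9,"linear":[-0.064,-0.255,0],"turn":0},{"gripper":0.9,"linear":[-0.088,-0.35,0],"turn":0},{"gripper":0.9,"linear":[-0.112,-0.446,0],"turn":0},{"gripper":0.9,"linear":[-0.136,-0.541,0],"turn":0},{"gripper":0.9,"linear":[-0.16,-0.637,0],"turn":0},{"gripper":0.9,"linear":[-0.172,-0.685,0],"turn":0},{"gripper":0.9,"linear":[-0.172,-0.685,0],"turn":0}]' 40; python3 g.py 638 -197 88 165.4
```

```text
clock: 9.75
ee_pos: [637.8, -194.7, 89.3]
tool_rot: [3.141, 0.003, 2.883]
wrist_force: [12.9, -1.1, -8.7]
grip_width: 0.147
grip_force: 40.0
t 9.75 pos [ 637.8 -194.7   89.3] rot [179.9   0.2 165.2] q1,q7 [0.15 1.64] F [12.9 -1.1 -8.7] w 13.8
linear [-0.0025 -0.0073  0.0044]
turn -0.0016 or 1.4984
```

```bash
python3 -m crank '[{"gripper":0.9,"linear":[-0.005,-0.006,0],"turn":0},{"gripper":0.9,"linear":[-0.007,-0.014,0],"turn":0},{"gripper":0.9,"linear":[-0.007,-0.014,0],"turn":0}]'; python3 g.py 638 -197 88 165.4;  python3 -m crank '[{"gripper":0.9,"linear":[-0.002,-0.01,0],"turn":0},{"gripper":0.9,"linear":[-0.002,-0.01,0],"turn":0}]'; python3 g.py 638 -197 88 165.4
```

```text
clock: 10.05
ee_pos: [637.9, -196.1, 89.2]
tool_rot: [3.139, -0.0, 2.886]
wrist_force: [3.7, 10.0, -0.1]
grip_width: 0.15
grip_force: 40.0
t 10.05 pos [ 637.9 -196.1   89.2] rot [179.9  -0.  165.4] q1,q7 [0.16 1.65] F [ 3.7 10.  -0.1] w 14.1
linear [-0.001  -0.0028  0.0041]
turn -0.0003 or 1.4997
clock: 10.25
ee_pos: [637.9, -196.2, 89.2]
tool_rot: [3.136, -0.002, 2.888]
wrist_force: [1.9, 23.6, 4.0]
grip_width: 0.147
grip_force: 40.0
t 10.25 pos [ 637.9 -196.2   89.2] rot [ 1.797e+02 -1.000e-01  1.655e+02] q1,q7 [0.16 1.65] F [ 1.9 23.6  4. ] w 13.8
linear [-0.0009 -0.0027  0.0039]
turn 0.0007 or -1.4993
```

```bash
python3 -m crank '[{"gripper":0.9,"linear":[0.001,0.006,0],"turn":0.05},{"gripper":0.9,"linear":[0.001,0.006,0],"turn":0.12},{"gripper":0.9,"linear":[0.001,0.006,0],"turn":0.19},{"gripper":0.9,"linear":[0.001,0.006,0],"turn":0.26},{"gripper":0.9,"linear":[0.001,0.006,0],"turn":0.33},{"gripper":0.9,"linear":[0.001,0.006,0],"turn":0.4},{"gripper":0.9,"linear":[0.001,0.006,0],"turn":0.47},{"gripper":0.9,"linear":[0.001,0.006,0],"turn":0.54},{"gripper":0.9,"linear":[0.001,0.006,0],"turn":0.6},{"gripper":0.9,"linear":[0.001,0.006,0],"turn":0.62},{"gripper":0.9,"linear":[0.001,0.006,0],"turn":0.62}]'; python3 g.py 638 -197 88 90;python3 -m crank '[{"gripper":0,"linear":[0,0,0],"turn":0},{"gripper":0,"linear":[0,0,0],"turn":0},{"gripper":0,"linear":[0,0,0],"turn":0},{"gripper":0,"linear":[0,0,-0.15],"turn":0},{"gripper":0,"linear":[0,0,-0.3],"turn":0},{"gripper":0,"linear":[0,0,-0.45],"turn":0},{"gripper":-0.2,"linear":[0.15,0,-0.45],"turn":0},{"gripper":-0.2,"linear":[0.3,0,-0.45],"turn":0},{"gripper":-0.2,"linear":[0.45,0,-0.45],"turn":0},{"gripper":-0.2,"linear":[0.45,0,-0.45],"turn":0}]'
python3 - <<'E'
from h import *
for n in ('top','scene'):
    p=cam(n); C=cloud(p)
    for k in ['stop_grip','clamp_grip','tray','tray_back']:
        print(n,k,[(np.round(r['at']).tolist(),round(r['score'],2)) for r in imaging.tip_of(k,p)][:2])
    print(n,'inj',[(np.round(r['at']).tolist(),round(r['score'],2)) for r in imaging.tip_of('injector_1',p)])
    if n=='top':
        for r in imaging.regions_of('clamp_grip',p)[:1]:
            q=C[r['mask']]; q=q[q[:,2]>108]
            if len(q)>20: print(r['score'],len(q),cv2.minAreaRect(q[:,:2].astype(np.float32)))
save(cam('scene'),'s2.png')
E
```

```text
clock: 11.35
ee_pos: [637.3, -196.7, 89.2]
tool_rot: [-3.14, -0.003, 1.586]
wrist_force: [-4.1, 13.1, 6.5]
grip_width: 0.143
grip_force: 40.0
t 11.35 pos [ 637.3 -196.7   89.2] rot [-179.9   -0.2   90.9] q1,q7 [-0.05  0.52] F [-4.1 13.1  6.5] w 13.5
linear [-0.001   0.0023  0.0041]
turn 0.0074 or -1.4926
clock: 12.35
ee_pos: [635.6, -57.7, 224.0]
tool_rot: [-3.142, -0.003, 1.594]
wrist_force: [0.1, 0.2, 0.2]
grip_width: 0.6
grip_force: 0.0
top stop_grip [([511.0, 384.0, 70.0], 0.64), ([470.0, -508.0, 3.0], 0.58)]
top clamp_grip [([638.0, -195.0, 109.0], 0.45)]
top tray []
top tray_back []
top inj [([410.0, 288.0, 16.0], 0.85), ([408.0, -316.0, 12.0], 0.74)]
0.5 46 ((638.2879028320312, -209.95213317871094), (31.079151153564453, 13.347044944763184), 89.1285629272461)
scene stop_grip [([510.0, 386.0, 71.0], 0.59)]
scene clamp_grip [([631.0, -198.0, 106.0], 0.5)]
scene tray [([638.0, -58.0, 45.0], 0.61)]
scene tray_back [([721.0, -57.0, 55.0], 0.94), ([600.0, -469.0, 2.0], 0.74)]
scene inj [([420.0, -110.0, 8.0], 0.7), ([655.0, 182.0, 98.0], 0.64), ([244.0, -252.0, 8.0], 0.57), ([407.0, -318.0, 14.0], 0.46), ([409.0, 284.0, 13.0], 0.45), ([637.0, 59.0, 2.0], 0.21)]
```

View pics/s2.png

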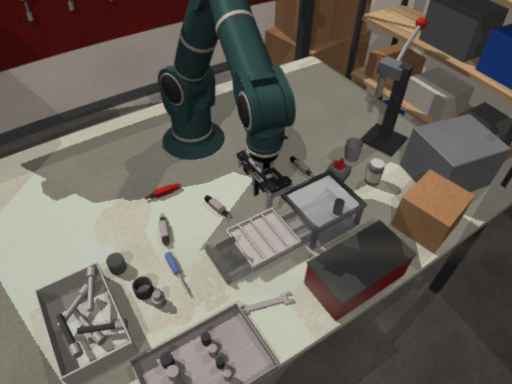

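```bash
cat > inj.py <<'E'
from h import *
import sys
n=sys.argv[1]; gx,gy=map(float,sys.argv[2:4])
p=cam(n); C=cloud(p)
print('tip',[(np.round(r['at'],1).tolist(),round(r['score'],2)) for r in imaging.tip_of('injector_1',p)])
z0=float(sys.argv[4]) if len(sys.argv)>4 else 0
# injector body: top face 26 mm up (flat square body, head shares the height)
near=np.hypot(C[...,0]-gx,C[...,1]-gy)<95
m=(near&(C[...,2]>z0+22)&(C[...,2]<z0+30)).astype(np.uint8)
k,l,st,ce=cv2.connectedComponentsWithStats(m)
for i in range(1,k):
    if st[i,4]<40: continue
    q=C[l==i]; r=cv2.minAreaRect(q[:,:2].astype(np.float32)); b=cv2.boxPoints(r)
    e=[b[1]-b[0],b[2]-b[1]]; e=max(e,key=np.linalg.norm)
    print('top face n',st[i,4],'c',np.round(r[0],1),'size',np.round(r[1],1),'axis deg',round(np.degrees(np.arctan2(e[1],e[0]))%180,1),'z',np.percentile(q[:,2],50).round(1),'meanrgb',p['img'][l==i].mean(0).round())
E
python3 - <<'E'
from h import *
p=cam('wrist'); C=cloud(p); save(p,'w2.png')
q=C[(C[...,2]>51)&(C[...,2]<59)&(C[...,1]<80)&(abs(C[...,0]-638)<100)]
print(len(q),cv2.minAreaRect(q[:,:2].astype(np.float32)), q.min(0),q.max(0))
E
python3 g.py 413 -108 150 12.4
```

```text
5760 ((645.219482421875, -58.043701171875), (269.3690490722656, 183.8462371826172), 89.81941223144531) [ 553.18299609 -192.75764511   51.00880782] [737.54727146  76.36788325  58.97301436]
t 13.1 pos [635.3 -64.8 224.1] rot [-180.     0.    90.9] q1,q7 [-0.3   0.25] F [-0.3  0.2  1.1] w 56.3
linear [-0.1327 -0.743   0.247 ]
turn 0.654 or -0.846
```

```bash
python3 -m crank '[{"gripper":-0.2,"linear":[-0.13,-0.74,0],"turn":0.65},{"gripper":-0.2,"linear":[-0.13,-0.74,0],"turn":0.65},{"gripper":-0.2,"linear":[-0.13,-0.74,0],"turn":0.65},{"gripper":-0.2,"linear":[-0.13,-0.74,0],"turn":0.65},{"gripper":-0.2,"linear":[-0.13,-0.74,0.1],"turn":0.65},{"gripper":-0.2,"linear":[-0.13,-0.74,0.2],"turn":0.65},{"gripper":-0.2,"linear":[-0.13,-0.74,0.2],"turn":0.65},{"gripper":-0.2,"linear":[-0.13,-0.74,0.2],"turn":0.65},{"gripper":-0.2,"linear":[-0.13,-0.74,0.2],"turn":0.65},{"gripper":-0.2,"linear":[-0.13,-0.74,0.2],"turn":0.65},{"gripper":-0.2,"linear":[-0.13,-0.74,0.2],"turn":0.65}]' 30; python3 inj.py wrist 419 -108;python3 inj.py scene 419 -108;  python3 g.py 413 -108 12 12.4
python3 - <<'E'
from h import *
p=cam('top'); C=cloud(p); save(p,'t3.png')
m=((C[...,2]>50)&(C[...,2]<59)&(C[...,1]<70)&(C[...,1]>-180)&(abs(C[...,0]-638)<110)).astype(np.uint8)
k,l,st,ce=cv2.connectedComponentsWithStats(m); i=1+st[1:,4].argmax(); q=C[l==i]
print(st[i],cv2.minAreaRect(q[:,:2].astype(np.float32)))
E
```

```text
clock: 14.2
ee_pos: [414.0, -107.1, 164.2]
tool_rot: [3.142, -0.0, 0.229]
wrist_force: [-0.5, 0.9, -0.1]
grip_width: 0.596
grip_force: 0.0
tip [([417.5, -104.6, 12.9], 0.79), ([240.0, -248.0, 16.0], 0.75), ([405.4, -316.8, 11.2], 0.61)]
top face n 1960 c [ 413.2 -109.1] size [104.8  25.7] axis deg 12.6 z 25.6 meanrgb [119. 109. 103.]
tip [([240.4, -248.3, 6.6], 0.83), ([406.0, -317.2, 14.1], 0.76), ([408.6, 286.3, 10.6], 0.57), ([420.5, -105.3, 11.9], 0.55), ([613.1, 487.8, -1.4], 0.41)]
top face n 127 c [ 410.9 -110.6] size [118.9  27. ] axis deg 10.6 z 25.9 meanrgb [115. 108. 105.]
t 14.4 pos [ 413.9 -107.1  164.1] rot [180.  -0.  13.] q1,q7 [-0.5  -1.04] F [-0.9  0.2 -0.1] w 56.5
linear [-0.0036  0.0021  0.5071]
turn 0.0051 or -1.4949
[245 123  59  54 717] ((639.0888061523438, -57.6676025390625), (186.74029541015625, 172.7430419921875), 89.22882080078125)
```

```bash
python3 -m crank '[{"gripper":-0.2,"linear":[-0.006,0.006,0.1],"turn":0.003},{"gripper":-0.2,"linear":[-0.006,0.006,0.25],"turn":0.003},{"gripper":-0.2,"linear":[-0.006,0.006,0.4],"turn":0.003},{"gripper":-0.2,"linear":[-0.006,0.006,0.48],"turn":0.003},{"gripper":-0.2,"linear":[-0.006,0.006,0.507],"turn":0.003},{"gripper":-0.2,"linear":[-0.006,0.006,0.507],"turn":0.003},{"gripper":0.7,"linear":[-0.006,0.006,0.507],"turn":0.003},{"gripper":0.7,"linear":[-0.006,0.006,0.507],"turn":0.003},{"gripper":0.7,"linear":[-0.006,0.006,0.507],"turn":0.003},{"gripper":0.7,"linear":[-0.006,0.006,0.507],"turn":0.003},{"gripper":0.7,"linear":[-0.006,0.006,0.507],"turn":0.003}]' 45; python3 g.py 633 -80 110 0
```

```text
clock: 15.55
ee_pos: [413.0, -109.1, 12.5]
tool_rot: [-3.141, -0.001, 0.219]
wrist_force: [-1.3, 2.0, 12.3]
grip_width: 0.278
grip_force: 45.0
t 15.55 pos [ 413.  -109.1   12.5] rot [-1.80e+02 -1.00e-01  1.25e+01] q1,q7 [-0.3  -0.73] F [-1.3  2.  12.3] w 26.1
linear [ 0.7373  0.0646 -0.3243]
turn 0.1045 or -1.3955
```

```bash
python3 -m crank '[{"gripper":0.7,"linear":[0,0,-0.15],"turn":0},{"gripper":0.7,"linear":[0,0,-0.3],"turn":0},{"gripper":0.7,"linear":[0.1,0.01,-0.42],"turn":0.02},{"gripper":0.7,"linear":[0.2,0.02,-0.42],"turn":0.05},{"gripper":0.7,"linear":[0.33,0.03,-0.42],"turn":0.08},{"gripper":0.7,"linear":[0.46,0.04,-0.42],"turn":0.105},{"gripper":0.7,"linear":[0.6,0.055,-0.42],"turn":0.105},{"gripper":0.7,"linear":[0.7,0.064,-0.42],"turn":0.105},{"gripper":0.7,"linear":[0.737,0.064,-0.42],"turn":0.105},{"gripper":0.7,"linear":[0.737,0.064,-0.42],"turn":0.105},{"gripper":0.7,"linear":[0.737,0.064,-0.42],"turn":0.105}]'; python3 g.py 633 -80 57.5 0
python3 - <<'E'
from h import *
p=cam('scene'); save(p,'s3.png')
print('tip',[(np.round(r['at'],1).tolist(),round(r['score'],2)) for r in imaging.tip_of('injector_1',p)])
E
```

```text
clock: 16.65
ee_pos: [631.4, -80.5, 137.8]
tool_rot: [3.141, 0.001, -0.002]
wrist_force: [-0.2, -1.6, -2.9]
grip_width: 0.27
grip_force: 45.0
t 16.65 pos [631.4 -80.5 137.8] rot [ 1.8e+02  1.0e-01 -1.0e-01] q1,q7 [-0.41 -1.15] F [-0.2 -1.6 -2.9] w 25.4
linear [ 0.0055 -0.0017  0.2677]
turn -0.0009 or 1.4991
tip [([405.8, 285.5, 14.1], 0.71), ([240.6, -248.3, 10.0], 0.63), ([643.3, -80.7, 133.6], 0.48), ([405.2, -315.5, 11.2], 0.47)]
```

View pics/s3.png

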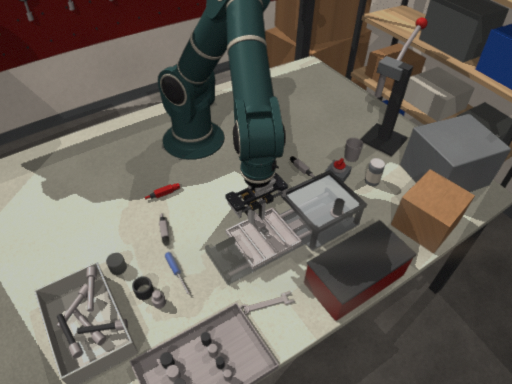

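```bash
python3 -m crank '[{"gripper":0.7,"linear":[0.003,-0.002,0.1],"turn":0},{"gripper":0.7,"linear":[0.003,-0.002,0.2],"turn":0},{"gripper":0.7,"linear":[0.003,-0.002,0.24],"turn":0},{"gripper":0.7,"linear":[0.003,-0.002,0.262],"turn":0},{"gripper":0.7,"linear":[0.003,-0.002,0.264],"turn":0},{"gripper":0.7,"linear":[0.003,-0.002,0.264],"turn":0}]'; python3 g.py 633 -80 57.5 0
```

```text
clock: 17.35
ee_pos: [634.0, -79.7, 59.9]
tool_rot: [3.141, -0.001, -0.001]
wrist_force: [0.1, -0.9, -2.3]
grip_width: 0.272
grip_force: 45.0
t 17.35 pos [634.  -79.7  59.9] rot [ 1.8e+02 -1.0e-01 -1.0e-01] q1,q7 [-0.37 -1.11] F [ 0.1 -0.9 -2.3] w 25.6
linear [-0.0032  0.0009  0.0081]
turn -0.0007 or 1.4993
```

```bash
python3 -m crank '[{"gripper":0.7,"linear":[0,0,0.003],"turn":0},{"gripper":0.7,"linear":[0,0,0.005],"turn":0},{"gripper":0.7,"linear":[0,0,0.005],"turn":0},{"gripper":0.2,"linear":[0,0,0.005],"turn":0},{"gripper":0.2,"linear":[0,0,0.005],"turn":0},{"gripper":0.2,"linear":[0,0,0.005],"turn":0},{"gripper":0.2,"linear":[0,0,-0.1],"turn":0},{"gripper":0.2,"linear":[0,0,-0.25],"turn":0},{"gripper":-0.2,"linear":[0,0,-0.42],"turn":0},{"gripper":-0.2,"linear":[-0.1,0.1,-0.42],"turn":0},{"gripper":-0.2,"linear":[-0.2,0.2,-0.42],"turn":0},{"gripper":-0.2,"linear":[-0.2,0.2,-0.42],"turn":0}]'; python3 inj.py wrist 639 -80 45; python3 inj.py top 407 -317;python3 g.py 410 -318 150 165
```

```text
clock: 18.55
ee_pos: [570.1, -144.0, 185.8]
tool_rot: [3.141, -0.001, -0.008]
wrist_force: [-0.0, 1.5, 0.2]
grip_width: 0.598
grip_force: 0.0
tip []
top face n 67 c [680.1 -79.1] size [12.5  7.7] axis deg 2.8 z 67.6 meanrgb [55. 54. 53.]
top face n 2567 c [627.4 -79.9] size [26.2 92.4] axis deg 180.0 z 70.8 meanrgb [147. 134. 127.]
tip [([241.6, -250.9, 14.4], 0.84), ([407.0, -318.3, 12.0], 0.72), ([408.8, 289.2, 13.3], 0.59), ([720.5, -52.9, 51.6], 0.58), ([644.1, -79.2, 57.8], 0.43)]
top face n 204 c [ 416.7 -319.7] size [ 26.2 116.8] axis deg 162.7 z 25.5 meanrgb [131. 124. 120.]
t 18.75 pos [ 573.9 -138.6  184.7] rot [-180.   -0.   -0.] q1,q7 [-0.38 -1.08] F [ 0.4  0.3 -0.6] w 56.7
linear [-0.5464  0.5982  0.1156]
turn -1.3751 or 0.1249
```

```bash
python3 -m crank '[{"gripper":-0.2,"linear":[-0.5,0.55,0],"turn":-0.85},{"gripper":-0.2,"linear":[-0.5,0.55,0],"turn":-0.85},{"gripper":-0.2,"linear":[-0.5,0.55,0],"turn":-0.85},{"gripper":-0.2,"linear":[-0.5,0.55,0],"turn":-0.85},{"gripper":-0.2,"linear":[-0.5,0.55,0],"turn":-0.85},{"gripper":-0.2,"linear":[-0.5,0.55,0],"turn":-0.85},{"gripper":-0.2,"linear":[-0.5,0.55,0],"turn":-0.85},{"gripper":-0.2,"linear":[-0.5,0.55,0],"turn":-0.85},{"gripper":-0.2,"linear":[-0.5,0.55,0],"turn":-0.85},{"gripper":-0.2,"linear":[-0.5,0.55,0],"turn":-0.85},{"gripper":-0.2,"linear":[-0.5,0.55,0],"turn":-0.85},{"gripper":-0.2,"linear":[-0.5,0.55,0],"turn":-0.85}]' ; python3 g.py 410 -318 160 165
```

```text
clock: 19.95
ee_pos: [424.0, -303.7, 184.6]
tool_rot: [-3.141, 0.0, 1.786]
wrist_force: [-0.0, 0.8, 0.3]
grip_width: 0.595
grip_force: 0.0
t 19.95 pos [ 424.  -303.7  184.6] rot [-180.     0.   102.4] q1,q7 [0.15 0.92] F [-0.   0.8  0.3] w 55.9
linear [-0.0366 -0.0559  0.082 ]
turn -0.522 or 0.978
```

```bash
python3 -m crank '[{"gripper":-0.2,"linear":[-0.035,-0.055,0.08],"turn":-0.52},{"gripper":-0.2,"linear":[-0.035,-0.055,0.08],"turn":-0.52},{"gripper":-0.2,"linear":[-0.035,-0.055,0.08],"turn":-0.52},{"gripper":-0.2,"linear":[-0.035,-0.055,0.08],"turn":-0.52},{"gripper":-0.2,"linear":[-0.035,-0.055,0.08],"turn":-0.52},{"gripper":-0.2,"linear":[-0.035,-0.055,0.08],"turn":-0.52},{"gripper":-0.2,"linear":[-0.035,-0.055,0.08],"turn":-0.52},{"gripper":-0.2,"linear":[-0.035,-0.055,0.08],"turn":-0.52},{"gripper":-0.2,"linear":[-0.035,-0.055,0.08],"turn":-0.52}]' ; python3 inj.py wrist 407 -317; python3 g.py 412 -318.7 12 165
```

```text
clock: 20.85
ee_pos: [409.9, -317.6, 160.6]
tool_rot: [3.141, -0.0, 2.87]
wrist_force: [-0.1, -0.3, 0.2]
grip_width: 0.599
grip_force: 0.0
tip []
top face n 1970 c [ 412.  -317.7] size [ 25.3 108.9] axis deg 163.9 z 25.4 meanrgb [109.  98.  93.]
t 20.95 pos [ 409.6 -317.7  160.6] rot [-180.    -0.   164.3] q1,q7 [0.35 1.99] F [0.9 0.2 0.4] w 56.5
linear [-0.0087 -0.0012  0.4954]
turn -0.0061 or 1.4939
```

```bash
python3 -m crank '[{"gripper":-0.2,"linear":[-0.008,0,0.1],"turn":0.003},{"gripper":-0.2,"linear":[-0.008,0,0.25],"turn":0.003},{"gripper":-0.2,"linear":[-0.008,0,0.4],"turn":0.003},{"gripper":-0.2,"linear":[-0.008,0,0.47],"turn":0.003},{"gripper":-0.2,"linear":[-0.008,0,0.495],"turn":0.003},{"gripper":-0.2,"linear":[-0.008,0,0.495],"turn":0.003},{"gripper":0.7,"linear":[-0.008,0,0.495],"turn":0.003},{"gripper":0.7,"linear":[-0.008,0,0.495],"turn":0.003},{"gripper":0.7,"linear":[-0.008,0,0.495],"turn":0.003},{"gripper":0.7,"linear":[-0.008,0,0.495],"turn":0.003},{"gripper":0.7,"linear":[-0.008,0,0.495],"turn":0.003},{"gripper":0.7,"linear":[-0.008,0,0.44],"turn":0.003}]' 45; python3 g.py 631 -34 140 0
```

```text
clock: 22.15
ee_pos: [410.6, -317.9, 27.8]
tool_rot: [3.141, -0.003, 2.862]
wrist_force: [0.2, 0.1, -2.2]
grip_width: 0.269
grip_force: 45.0
t 22.15 pos [ 410.6 -317.9   27.8] rot [ 1.80e+02 -1.00e-01  1.64e+02] q1,q7 [0.4  2.06] F [ 0.2  0.1 -2.2] w 25.3
linear [-0.4438  1.1126 -0.3744]
turn 1.3664 or -0.1336
```

```bash
python3 -m crank '[{"gripper":0.7,"linear":[0,0,-0.15],"turn":0},{"gripper":0.7,"linear":[0,0,-0.3],"turn":0.05},{"gripper":0.7,"linear":[0,0,-0.45],"turn":0.12},{"gripper":0.7,"linear":[-0.04,0.1,-0.45],"turn":0.19},{"gripper":0.7,"linear":[-0.08,0.2,-0.45],"turn":0.26},{"gripper":0.7,"linear":[-0.12,0.3,-0.45],"turn":0.33},{"gripper":0.7,"linear":[-0.16,0.4,-0.45],"turn":0.4},{"gripper":0.7,"linear":[-0.2,0.5,-0.45],"turn":0.47},{"gripper":0.7,"linear":[-0.24,0.6,-0.45],"turn":0.54},{"gripper":0.7,"linear":[-0.28,0.7,-0.45],"turn":0.61},{"gripper":0.7,"linear":[-0.32,0.8,-0.45],"turn":0.68},{"gripper":0.7,"linear":[-0.32,0.8,-0.45],"turn":0.75}]'; python3 g.py 631 -34 140 0
```

```text
clock: 23.35
ee_pos: [572.0, -109.8, 163.3]
tool_rot: [-3.141, -0.001, 1.29]
wrist_force: [0.4, -0.1, -4.0]
grip_width: 0.271
grip_force: 45.0
t 23.35 pos [ 572.  -109.8  163.3] rot [-1.80e+02 -1.00e-01  7.39e+01] q1,q7 [-0.25  0.06] F [ 0.4 -0.1 -4. ] w 25.5
linear [0.2973 0.1192 0.0778]
turn 0.6161 or -0.8839
```

```bash
python3 -m crank '[{"gripper":0.7,"linear":[0.05,0.02,0],"turn":0.07},{"gripper":0.7,"linear":[0.1,0.04,0],"turn":0.14},{"gripper":0.7,"linear":[0.15,0.06,0],"turn":0.21},{"gripper":0.7,"linear":[0.2,0.08,0.05],"turn":0.28},{"gripper":0.7,"linear":[0.25,0.1,0.08],"turn":0.35},{"gripper":0.7,"linear":[0.29,0.118,0.08],"turn":0.42},{"gripper":0.7,"linear":[0.29,0.118,0.08],"turn":0.49},{"gripper":0.7,"linear":[0.29,0.118,0.08],"turn":0.56},{"gripper":0.7,"linear":[0.29,0.118,0.08],"turn":0.6},{"gripper":0.7,"linear":[0.29,0.118,0.08],"turn":0.6},{"gripper":0.7,"linear":[0.29,0.118,0.08],"turn":0.6}]'; python3 g.py 631 -34 57.8 0
python3 - <<'E'
from h import *
p=cam('scene'); print('tip',[(np.round(r['at'],1).tolist(),round(r['score'],2)) for r in imaging.tip_of('injector_1',p)])
E
```

```text
clock: 24.45
ee_pos: [627.9, -40.4, 139.6]
tool_rot: [3.142, 0.0, 0.037]
wrist_force: [0.3, 0.7, -3.7]
grip_width: 0.271
grip_force: 45.0
t 24.45 pos [627.9 -40.4 139.6] rot [180.    0.    2.1] q1,q7 [-0.51 -1.15] F [ 0.3  0.7 -3.7] w 25.5
linear [ 0.0111 -0.0209  0.2728]
turn 0.0178 or -1.4822
tip [([642.0, -76.4, 54.8], 0.63), ([412.8, 288.4, 13.7], 0.58), ([239.0, -246.2, 8.2], 0.57), ([635.4, -39.3, 140.1], 0.55)]
```

```bash
python3 -m crank '[{"gripper":0.7,"linear":[0.01,-0.021,0],"turn":0.018},{"gripper":0.7,"linear":[0.01,-0.021,0.1],"turn":0.018},{"gripper":0.7,"linear":[0.01,-0.021,0.2],"turn":0.018},{"gripper":0.7,"linear":[0.01,-0.021,0.25],"turn":0.018},{"gripper":0.7,"linear":[0.01,-0.021,0.268],"turn":0.018},{"gripper":0.7,"linear":[0.01,-0.021,0.268],"turn":0.018},{"gripper":0.7,"linear":[0.01,-0.021,0.268],"turn":0.018}]'; python3 g.py 631 -34 57.8 0
```

```text
clock: 25.25
ee_pos: [631.6, -34.4, 60.6]
tool_rot: [3.142, -0.001, -0.003]
wrist_force: [1.2, -1.2, -1.9]
grip_width: 0.275
grip_force: 45.0
t 25.25 pos [631.6 -34.4  60.6] rot [ 1.8e+02 -1.0e-01 -2.0e-01] q1,q7 [-0.48 -1.14] F [ 1.2 -1.2 -1.9] w 25.9
linear [-0.0019 -0.0013  0.0092]
turn -0.0016 or 1.4984
```

```bash
python3 -m crank '[{"gripper":0.7,"linear":[0,0,0.004],"turn":0},{"gripper":0.7,"linear":[0,0,0.007],"turn":0},{"gripper":0.7,"linear":[0,0,0.007],"turn":0},{"gripper":0.28,"linear":[0,0,0.007],"turn":0},{"gripper":0.28,"linear":[0,0,0.007],"turn":0},{"gripper":0.28,"linear":[0,0,0.007],"turn":0},{"gripper":0.28,"linear":[0,0,-0.1],"turn":0},{"gripper":0.28,"linear":[0,0,-0.25],"turn":0},{"gripper":-0.2,"linear":[0,0,-0.42],"turn":0},{"gripper":-0.2,"linear":[-0.15,0,-0.42],"turn":0},{"gripper":-0.2,"linear":[-0.3,0,-0.42],"turn":0},{"gripper":-0.2,"linear":[-0.3,0,-0.42],"turn":0}]'; python3 inj.py wrist 639 -57 45; python3 inj.py scene 409 287;python3 g.py 404 287 160 4
```

```text
clock: 26.45
ee_pos: [536.1, -34.1, 185.0]
tool_rot: [-3.139, 0.003, -0.005]
wrist_force: [0.5, 1.1, 0.2]
grip_width: 0.599
grip_force: 0.0
tip [([639.4, -35.6, 56.6], 0.83), ([415.7, 288.8, 13.6], 0.71), ([639.6, -80.6, 55.8], 0.69)]
top face n 50 c [684.8 -34.6] size [8.5 6.9] axis deg 89.6 z 67.5 meanrgb [57. 56. 54.]
top face n 2873 c [634.4 -79.8] size [107.5  25.9] axis deg 1.1 z 70.6 meanrgb [154. 141. 135.]
top face n 2880 c [630.5 -34.8] size [ 25.7 101.5] axis deg 179.1 z 70.7 meanrgb [156. 143. 137.]
tip [([636.3, -34.9, 61.0], 0.84), ([642.7, -77.3, 54.8], 0.8), ([409.1, 284.3, 15.0], 0.63), ([237.5, -249.3, 10.3], 0.52), ([632.9, -197.7, 101.9], 0.37), ([720.8, -58.5, 54.6], 0.19)]
top face n 105 c [402.  285.7] size [116.2  26.7] axis deg 3.5 z 26.0 meanrgb [83. 78. 76.]
t 26.65 pos [541.7 -33.7 185.6] rot [180.   -0.   -0.2] q1,q7 [-0.67 -1.26] F [-0.2  0.2  0.1] w 56.1
linear [-0.4622 -1.0676  0.0847]
turn -0.0347 or 1.4653
```

```bash
python3 -m crank '[{"gripper":-0.2,"linear":[-0.46,-1,0],"turn":-0.03},{"gripper":-0.2,"linear":[-0.46,-1,0],"turn":-0.03},{"gripper":-0.2,"linear":[-0.46,-1,0],"turn":-0.03},{"gripper":-0.2,"linear":[-0.46,-1,0],"turn":-0.03},{"gripper":-0.2,"linear":[-0.46,-1,0],"turn":-0.03},{"gripper":-0.2,"linear":[-0.46,-1,0],"turn":-0.03},{"gripper":-0.2,"linear":[-0.46,-1,0],"turn":-0.03},{"gripper":-0.2,"linear":[-0.46,-1,0.08],"turn":-0.03},{"gripper":-0.2,"linear":[-0.46,-1,0.08],"turn":-0.03},{"gripper":-0.2,"linear":[-0.46,-1,0.08],"turn":-0.03},{"gripper":-0.2,"linear":[-0.46,-1,0.08],"turn":-0.03}]'; python3 inj.py wrist 409 287; python3 g.py 404 285.5 12 4
```

```text
clock: 27.75
ee_pos: [404.9, 266.1, 162.1]
tool_rot: [3.142, -0.001, 0.058]
wrist_force: [0.3, 0.7, 0.8]
grip_width: 0.601
grip_force: 0.0
tip [([413.2, 287.9, 14.3], 0.68), ([463.2, 512.6, 1.6], 0.29)]
top face n 2011 c [405.5 286.2] size [111.   25.9] axis deg 4.1 z 25.6 meanrgb [104.  94.  90.]
t 27.85 pos [404.7 266.3 162.1] rot [-180.    -0.     3.3] q1,q7 [-1.3  -1.93] F [ 0.2 -0.9  0.1] w 57.0
linear [ 0.0012 -0.0636  0.5002]
turn -0.0055 or 1.4945
```

```bash
python3 -m crank '[{"gripper":-0.2,"linear":[0.004,-0.066,0],"turn":-0.006},{"gripper":-0.2,"linear":[0.004,-0.066,0.15],"turn":-0.006},{"gripper":-0.2,"linear":[0.004,-0.066,0.3],"turn":-0.006},{"gripper":-0.2,"linear":[0.004,-0.066,0.43],"turn":-0.006},{"gripper":-0.2,"linear":[0.004,-0.066,0.5],"turn":-0.006},{"gripper":-0.2,"linear":[0.004,-0.066,0.5],"turn":-0.006},{"gripper":0.7,"linear":[0.004,-0.066,0.5],"turn":-0.006},{"gripper":0.7,"linear":[0.004,-0.066,0.5],"turn":-0.006},{"gripper":0.7,"linear":[0.004,-0.066,0.5],"turn":-0.006},{"gripper":0.7,"linear":[0.004,-0.066,0.5],"turn":-0.006},{"gripper":0.7,"linear":[0.004,-0.066,0.5],"turn":-0.006},{"gripper":0.7,"linear":[0.004,-0.066,0.44],"turn":-0.006}]' 45; python3 g.py 405 12 190 0
```

```text
clock: 29.05
ee_pos: [403.1, 286.0, 28.6]
tool_rot: [3.14, 0.002, 0.072]
wrist_force: [0.5, -0.0, -2.7]
grip_width: 0.269
grip_force: 45.0
t 29.05 pos [403.1 286.   28.6] rot [1.799e+02 1.000e-01 4.100e+00] q1,q7 [-1.17 -1.76] F [ 0.5 -0.  -2.7] w 25.3
linear [-0.0604  0.9121 -0.5365]
turn 0.0344 or -1.4656
```

```bash
python3 -m crank '[{"gripper":0.7,"linear":[0,0,-0.15],"turn":0},{"gripper":0.7,"linear":[0,0,-0.3],"turn":0},{"gripper":0.7,"linear":[0,0.06,-0.42],"turn":0.01},{"gripper":0.7,"linear":[0,0.2,-0.42],"turn":0.02},{"gripper":0.7,"linear":[0,0.35,-0.42],"turn":0.034},{"gripper":0.7,"linear":[0,0.5,-0.42],"turn":0.034},{"gripper":0.7,"linear":[0,0.65,-0.42],"turn":0.034},{"gripper":0.7,"linear":[0,0.8,-0.42],"turn":0.034},{"gripper":0.7,"linear":[0.05,0.91,-0.42],"turn":0.034},{"gripper":0.7,"linear":[0.2,0.95,-0.42],"turn":0.034},{"gripper":0.7,"linear":[0.3,0.95,-0.42],"turn":0.034},{"gripper":0.7,"linear":[0.3,0.95,-0.42],"turn":0.034}]'; python3 g.py 631 12 140 0
```

```text
clock: 30.25
ee_pos: [516.9, 8.3, 155.2]
tool_rot: [3.14, -0.001, 0.0]
wrist_force: [-1.1, -0.4, -4.2]
grip_width: 0.272
grip_force: 45.0
t 30.25 pos [516.9   8.3 155.2] rot [179.9  -0.    0. ] q1,q7 [-0.79 -1.3 ] F [-1.1 -0.4 -4.2] w 25.6
linear [ 0.3804 -0.0124  0.0509]
turn 0.0002 or -1.4998
```

```bash
python3 -m crank '[{"gripper":0.7,"linear":[0.1,-0.01,0],"turn":0},{"gripper":0.7,"linear":[0.2,-0.01,0],"turn":0},{"gripper":0.7,"linear":[0.3,-0.01,0],"turn":0},{"gripper":0.7,"linear":[0.375,-0.01,0],"turn":0},{"gripper":0.7,"linear":[0.375,-0.01,0.05],"turn":0},{"gripper":0.7,"linear":[0.375,-0.01,0.05],"turn":0}]'; python3 g.py 631 12 58 0
python3 - <<'E'
from h import *
p=cam('scene'); print('tip',[(np.round(r['at'],1).tolist(),round(r['score'],2)) for r in imaging.tip_of('injector_1',p)])
E
```

```text
clock: 30.85
ee_pos: [625.1, 11.8, 138.5]
tool_rot: [3.141, 0.003, 0.001]
wrist_force: [-1.1, 1.1, -2.6]
grip_width: 0.276
grip_force: 45.0
t 30.85 pos [625.1  11.8 138.5] rot [180.    0.2   0. ] q1,q7 [-0.63 -1.25] F [-1.1  1.1 -2.6] w 26.0
linear [ 0.0204 -0.0009  0.2683]
turn 0.0003 or -1.4997
tip [([639.1, -81.4, 54.2], 0.83), ([637.8, -34.1, 60.4], 0.58), ([238.9, -247.0, 7.8], 0.54), ([629.2, 10.7, 139.1], 0.48), ([612.3, 484.5, -2.9], 0.18)]
```

```bash
python3 -m crank '[{"gripper":0.7,"linear":[0.01,0,0.1],"turn":0},{"gripper":0.7,"linear":[0.01,0,0.2],"turn":0},{"gripper":0.7,"linear":[0.01,0,0.25],"turn":0},{"gripper":0.7,"linear":[0.01,0,0.263],"turn":0},{"gripper":0.7,"linear":[0.01,0,0.263],"turn":0},{"gripper":0.7,"linear":[0.01,0,0.263],"turn":0}]'; python3 g.py 631 12 57.8 0
```

```text
clock: 31.55
ee_pos: [630.3, 11.7, 62.9]
tool_rot: [-3.142, -0.002, 0.001]
wrist_force: [0.9, 0.1, -3.1]
grip_width: 0.275
grip_force: 45.0
t 31.55 pos [630.3  11.7  62.9] rot [-1.8e+02 -1.0e-01  0.0e+00] q1,q7 [-0.58 -1.19] F [ 0.9  0.1 -3.1] w 25.8
linear [ 0.0022 -0.0011  0.017 ]
turn 0.0004 or -1.4996
```

```bash
python3 -m crank '[{"gripper":0.7,"linear":[0,0,0.008],"turn":0},{"gripper":0.7,"linear":[0,0,0.014],"turn":0},{"gripper":0.7,"linear":[0,0,0.014],"turn":0},{"gripper":0.28,"linear":[0,0,0.014],"turn":0},{"gripper":0.28,"linear":[0,0,0.014],"turn":0},{"gripper":0.28,"linear":[0,0,0.014],"turn":0},{"gripper":0.28,"linear":[0,0,-0.1],"turn":0},{"gripper":0.28,"linear":[0,0,-0.25],"turn":0},{"gripper":0,"linear":[0,0,-0.4],"turn":0},{"gripper":0,"linear":[-0.15,0,-0.42],"turn":0},{"gripper":0,"linear":[-0.3,0.1,-0.42],"turn":-0.07},{"gripper":0,"linear":[-0.3,0.1,-0.42],"turn":-0.07}]'; python3 inj.py wrist 639 -20 45; python3 inj.py scene 409 287; python3 inj.py top 409 287
python3 - <<'E'
from h import *
p=cam('top'); save(p,'t4.png')
for k in ('stop_grip','clamp_grip'): print([(np.round(r['at'],1).tolist(),round(r['score'],2)) for r in imaging.tip_of(k,p)])
E
python3 g.py 637.5 -196.5 190 90.5
```

```text
clock: 32.75
ee_pos: [535.9, -20.9, 188.0]
tool_rot: [-3.14, 0.0, 0.15]
wrist_force: [0.3, 0.5, 0.0]
grip_width: 0.501
grip_force: 0.0
tip [([639.6, -75.3, 57.2], 0.96), ([634.3, 12.5, 61.7], 0.79)]
top face n 77 c [678.9  10.9] size [12.8  8.6] axis deg 8.1 z 67.6 meanrgb [62. 60. 59.]
top face n 56 c [683.6 -35. ] size [9.2 8.3] axis deg 32.5 z 67.5 meanrgb [62. 60. 58.]
top face n 2801 c [624.   11.3] size [96.2 26. ] axis deg 0.1 z 70.6 meanrgb [145. 133. 127.]
top face n 2765 c [635.2 -79.2] size [ 26.4 105.4] axis deg 179.5 z 70.6 meanrgb [159. 146. 139.]
top face n 2719 c [628.4 -34.7] size [26.  97.9] axis deg 179.4 z 70.6 meanrgb [163. 150. 143.]
tip [([640.2, -79.1, 55.0], 0.73), ([238.9, -250.3, 10.3], 0.64), ([633.9, 7.4, 59.1], 0.5), ([637.8, -32.4, 61.1], 0.49)]
tip [([238.1, -247.4, 11.0], 0.61)]
[([510.7, 383.9, 71.4], 0.48)]
[([637.2, -195.5, 108.0], 0.59)]
t 33.2 pos [540.1 -18.2 187.2] rot [180.    0.    8.5] q1,q7 [-0.71 -1.14] F [ 0.2 -0.1 -0.4] w 47.3
linear [ 0.2338  0.6357 -0.0089]
turn -0.6837 or 0.8163
```

View pics/t4.png

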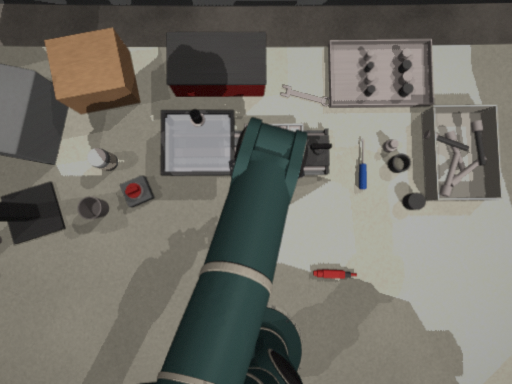

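```bash
python3 -m crank '[{"gripper":0,"linear":[0.05,0.1,0],"turn":-0.68},{"gripper":0,"linear":[0.1,0.2,0],"turn":-0.68},{"gripper":0,"linear":[0.15,0.3,0],"turn":-0.68},{"gripper":0,"linear":[0.2,0.45,0],"turn":-0.68},{"gripper":0,"linear":[0.23,0.6,0],"turn":-0.68},{"gripper":0,"linear":[0.23,0.636,0],"turn":-0.68},{"gripper":0,"linear":[0.23,0.636,0],"turn":-0.68},{"gripper":0,"linear":[0.23,0.636,0],"turn":-0.68},{"gripper":0,"linear":[0.23,0.636,0],"turn":-0.68},{"gripper":0,"linear":[0.23,0.636,0],"turn":-0.68},{"gripper":0,"linear":[0.23,0.636,0],"turn":-0.68}]'; python3 g.py 637.5 -196.5 89 90.5
python3 - <<'E'
from h import *
p=cam('wrist'); C=cloud(p)
for r in imaging.regions_of('clamp_grip',p)[:1]:
    q=C[r['mask']]; q=q[q[:,2]>108]
    if len(q)>20: print(r['score'],len(q),cv2.minAreaRect(q[:,:2].astype(np.float32)))
E
```

```text
clock: 34.3
ee_pos: [636.1, -197.0, 187.1]
tool_rot: [-3.141, -0.0, 1.573]
wrist_force: [0.1, 0.3, 0.2]
grip_width: 0.5
grip_force: 0.0
t 34.3 pos [ 636.1 -197.   187.1] rot [-180.    -0.    90.1] q1,q7 [-0.08  0.46] F [0.1 0.3 0.2] w 47.0
linear [0.0017 0.0049 0.3271]
turn -0.0033 or 1.4967
0.82 1274 ((638.8042602539062, -195.01361083984375), (13.821874618530273, 62.827850341796875), 0.4869663417339325)
```

```bash
python3 -m crank '[{"gripper":0,"linear":[0.003,0.004,0.1],"turn":-0.004},{"gripper":0,"linear":[0.003,0.004,0.2],"turn":-0.004},{"gripper":0,"linear":[0.003,0.004,0.3],"turn":-0.004},{"gripper":0,"linear":[0.003,0.004,0.327],"turn":-0.004},{"gripper":0,"linear":[0.003,0.004,0.327],"turn":-0.004},{"gripper":0.9,"linear":[0.003,0.004,0.327],"turn":-0.004},{"gripper":0.9,"linear":[0.003,0.004,0.327],"turn":-0.004},{"gripper":0.9,"linear":[0.003,0.004,0.327],"turn":-0.004},{"gripper":0.9,"linear":[0.003,0.004,0.327],"turn":-0.004},{"gripper":0.9,"linear":[0.003,0.004,0.327],"turn":-0.004}]' 40; python3 g.py 637.5 -196.5 89 90.5
```

```text
clock: 35.4
ee_pos: [637.3, -196.1, 89.9]
tool_rot: [3.141, 0.0, 1.58]
wrist_force: [-1.0, 1.1, 5.4]
grip_width: 0.147
grip_force: 40.0
t 35.4 pos [ 637.3 -196.1   89.9] rot [180.    0.   90.5] q1,q7 [-0.06  0.51] F [-1.   1.1  5.4] w 13.8
linear [-0.0015  0.0006  0.003 ]
turn 0.0002 or -1.4998
```

```bash
python3 -m crank '[{"gripper":0.9,"linear":[0,0,0],"turn":-0.05},{"gripper":0.9,"linear":[0,0,0],"turn":-0.12},{"gripper":0.9,"linear":[0,0,0],"turn":-0.19},{"gripper":0.9,"linear":[0,0,0],"turn":-0.26},{"gripper":0.9,"linear":[0,0,0],"turn":-0.33},{"gripper":0.9,"linear":[0,0,0],"turn":-0.4},{"gripper":0.9,"linear":[0,0,0],"turn":-0.47},{"gripper":0.9,"linear":[0,0,0],"turn":-0.54},{"gripper":0.9,"linear":[0,0,0],"turn":-0.6},{"gripper":0.9,"linear":[0,0,0],"turn":-0.62},{"gripper":0.9,"linear":[0,0,0],"turn":-0.62}]'; python3 g.py 639.5 33 90 165
```

```text
clock: 36.5
ee_pos: [637.5, -195.9, 89.8]
tool_rot: [3.141, 0.001, 2.879]
wrist_force: [-0.3, 2.3, 5.2]
grip_width: 0.145
grip_force: 40.0
t 36.5 pos [ 637.5 -195.9   89.8] rot [180.   0. 165.] q1,q7 [0.16 1.63] F [-0.3  2.3  5.2] w 13.7
linear [ 1.914e-01  7.385e-01 -4.000e-04]
turn -0.0003 or 1.4997
```

```bash
python3 -m crank '[{"gripper":0.9,"linear":[0.006,0.024,0],"turn":0},{"gripper":0.9,"linear":[0.018,0.07,0],"turn":0},{"gripper":0.9,"linear":[0.034,0.13,0],"turn":0},{"gripper":0.9,"linear":[0.05,0.195,0],"turn":0},{"gripper":0.9,"linear":[0.067,0.26,0],"turn":0},{"gripper":0.9,"linear":[0.084,0.325,0],"turn":0},{"gripper":0.9,"linear":[0.101,0.39,0],"turn":0},{"gripper":0.9,"linear":[0.118,0.455,0],"turn":0},{"gripper":0.9,"linear":[0.135,0.52,0],"turn":0},{"gripper":0.9,"linear":[0.152,0.585,0],"turn":0},{"gripper":0.9,"linear":[0.163,0.63,0],"turn":0},{"gripper":0.9,"linear":[0.168,0.65,0],"turn":0}]'; python3 g.py 639.5 33 90 165
```

```text
clock: 37.7
ee_pos: [638.5, 8.3, 89.8]
tool_rot: [3.141, -0.001, 2.88]
wrist_force: [-7.3, -1.8, 10.8]
grip_width: 0.151
grip_force: 40.0
t 37.7 pos [638.5   8.3  89.8] rot [ 1.80e+02 -1.00e-01  1.65e+02] q1,q7 [-0.14  1.31] F [-7.3 -1.8 10.8] w 14.2
linear [ 0.0182  0.0804 -0.0008]
turn -0.0001 or 1.4999
```

```bash
python3 -m crank '[{"gripper":0.9,"linear":[0.01,0.03,0],"turn":0},{"gripper":0.9,"linear":[0.018,0.055,0],"turn":0},{"gripper":0.9,"linear":[0.023,0.073,0],"turn":0},{"gripper":0.9,"linear":[0.025,0.081,0],"turn":0},{"gripper":0.9,"linear":[0.027,0.088,0],"turn":0},{"gripper":0.9,"linear":[0.027,0.088,0],"turn":0}]'; python3 g.py 639.5 34 90 165
```

```text
clock: 38.3
ee_pos: [638.6, 34.1, 89.8]
tool_rot: [3.141, 0.001, 2.878]
wrist_force: [1.6, 1.0, 6.4]
grip_width: 0.152
grip_force: 40.0
t 38.3 pos [638.6  34.1  89.8] rot [1.800e+02 1.000e-01 1.649e+02] q1,q7 [-0.18  1.26] F [1.6 1.  6.4] w 14.3
linear [-0.003   0.0004 -0.0007]
turn -0.0007 or 1.4993
```

```bash
python3 -m crank '[{"gripper":0.9,"linear":[0.002,0.008,0],"turn":0},{"gripper":0.9,"linear":[0.003,0.012,0],"turn":0},{"gripper":0.9,"linear":[0.003,0.012,0],"turn":0}]'; python3 g.py 639.5 34 90 165
```

```text
clock: 38.6
ee_pos: [638.6, 34.2, 89.8]
tool_rot: [-3.139, 0.002, 2.876]
wrist_force: [1.3, -13.6, 7.3]
grip_width: 0.147
grip_force: 40.0
t 38.6 pos [638.6  34.2  89.8] rot [-1.798e+02  1.000e-01  1.648e+02] q1,q7 [-0.19  1.26] F [  1.3 -13.6   7.3] w 13.8
linear [-0.0031  0.0001 -0.0007]
turn -0.0019 or 1.4981
```

End stop reached (force −13.6 N, 230 mm moved). Clamp tight.

```bash
python3 -m crank '[{"gripper":0.9,"linear":[0,-0.006,0],"turn":0.05},{"gripper":0.9,"linear":[0,-0.006,0],"turn":0.12},{"gripper":0.9,"linear":[0,-0.006,0],"turn":0.19},{"gripper":0.9,"linear":[0,-0.006,0],"turn":0.26},{"gripper":0.9,"linear":[0,-0.006,0],"turn":0.33},{"gripper":0.9,"linear":[0,-0.006,0],"turn":0.4},{"gripper":0.9,"linear":[0,-0.006,0],"turn":0.47},{"gripper":0.9,"linear":[0,-0.006,0],"turn":0.54},{"gripper":0.9,"linear":[0,-0.006,0],"turn":0.6},{"gripper":0.9,"linear":[0,-0.006,0],"turn":0.62},{"gripper":0.9,"linear":[0,-0.006,0],"turn":0.62}]'; python3 -m crank '[{"gripper":0,"linear":[0,0,0],"turn":0},{"gripper":0,"linear":[0,0,0],"turn":0},{"gripper":0,"linear":[0,0,0],"turn":0},{"gripper":0,"linear":[0,0,-0.15],"turn":0},{"gripper":0,"linear":[0,0,-0.3],"turn":0},{"gripper":0,"linear":[0,0,-0.4],"turn":0},{"gripper":0,"linear":[0,0,-0.4],"turn":0}]'
python3 - <<'E'
from h import *
p=cam('wrist'); C=cloud(p); save(p,'w5.png')
for r in imaging.regions_of('clamp_grip',p)[:1]:
    q=C[r['mask']]; q=q[q[:,2]>108]
    if len(q)>20: print(r['score'],len(q),cv2.minAreaRect(q[:,:2].astype(np.float32)))
p=cam('scene')
for k in ('injector_1','stop_grip','tray_back','tray'): print(k,[(np.round(r['at'],1).tolist(),round(r['score'],2)) for r in imaging.tip_of(k,p)])
E
python3 g.py 513 385 190 113.6
```

```text
clock: 39.7
ee_pos: [638.4, 34.1, 89.9]
tool_rot: [3.14, 0.002, 1.577]
wrist_force: [3.1, -6.7, 6.6]
grip_width: 0.144
grip_force: 40.0
clock: 40.4
ee_pos: [639.5, 35.2, 213.6]
tool_rot: [3.136, -0.001, 1.58]
wrist_force: [0.5, 0.8, -0.6]
grip_width: 0.501
grip_force: 0.0
injector_1 [([240.5, -249.7, 6.0], 0.48)]
stop_grip [([459.5, 513.3, -2.3], 0.52), ([517.3, 385.3, 69.6], 0.47)]
tray_back [([721.6, 171.5, 54.8], 0.68)]
tray []
t 40.75 pos [637.4  35.  208.2] rot [-179.9    0.    90.5] q1,q7 [-0.44  0.09] F [-0.7 -0.9  0.2] w 46.8
linear [ 1.1703 -0.4039  0.0611]
turn -0.1923 or 1.3077
```

View pics/w5.png

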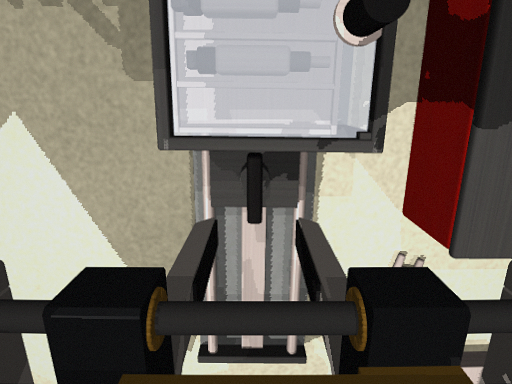

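```bash
python3 -m crank '[{"gripper":0,"linear":[1,-0.4,0],"turn":-0.19},{"gripper":0,"linear":[1,-0.4,0],"turn":-0.19},{"gripper":0,"linear":[1,-0.4,0],"turn":-0.19},{"gripper":0,"linear":[1,-0.4,0],"turn":-0.19},{"gripper":0,"linear":[1,-0.4,0],"turn":-0.19},{"gripper":0,"linear":[1,-0.4,0],"turn":-0.19},{"gripper":0,"linear":[1,-0.4,0],"turn":-0.19},{"gripper":0,"linear":[1,-0.4,0],"turn":-0.19},{"gripper":0,"linear":[1,-0.4,0],"turn":-0.19},{"gripper":0,"linear":[1,-0.4,0],"turn":-0.19}]'
cat > st.py <<'E'
from h import *
p=cam('wrist'); C=cloud(p); save(p,'w6.png')
print([(np.round(r['at'],1).tolist(),round(r['score'],2)) for r in imaging.tip_of('stop_grip',p)])
m=(abs(C[...,0]-515)<40)&(abs(C[...,1]-385)<40)&(C[...,2]>73)&(C[...,2]<100)
q=C[m]; print(len(q),cv2.minAreaRect(q[:,:2].astype(np.float32)) if len(q)>10 else '',np.percentile(q[:,2],[5,50,95]) if len(q) else '')
E
python3 st.py; python3 g.py 515 385 66 113.6
```

```text
clock: 41.75
ee_pos: [515.8, 332.4, 209.1]
tool_rot: [-3.141, 0.001, 1.976]
wrist_force: [0.4, 0.6, 0.3]
grip_width: 0.499
grip_force: 0.0
[([513.1, 384.8, 70.4], 0.56)]
608 ((514.6734008789062, 387.23004150390625), (14.051486015319824, 39.02298355102539), 22.065704345703125) [78.13652366 80.64945694 81.98573547]
t 41.85 pos [515.8 332.6 209.3] rot [-180.     0.   113.2] q1,q7 [-0.85 -0.11] F [-0.6 -0.4 -0.3] w 46.5
linear [0.1619 0.0664 0.4776]
turn -0.0032 or 1.4968
```

```bash
python3 -m crank '[{"gripper":0,"linear":[0.1,0.04,0],"turn":0.01},{"gripper":0,"linear":[0.169,0.068,0],"turn":0.01},{"gripper":0,"linear":[0.169,0.068,0.12],"turn":0.01},{"gripper":0,"linear":[0.169,0.068,0.27],"turn":0.01},{"gripper":0,"linear":[0.169,0.068,0.4],"turn":0.01},{"gripper":0,"linear":[0.169,0.068,0.47],"turn":0.01},{"gripper":0,"linear":[0.169,0.068,0.475],"turn":0.01},{"gripper":0,"linear":[0.169,0.068,0.475],"turn":0.01},{"gripper":0.9,"linear":[0.169,0.068,0.475],"turn":0.01},{"gripper":0.9,"linear":[0.169,0.068,0.475],"turn":0.01},{"gripper":0.9,"linear":[0.169,0.068,0.475],"turn":0.01},{"gripper":0.9,"linear":[0.169,0.068,0.475],"turn":0.01}]' 20;  python3 g.py 514.7 387.2 66 112
```

```text
clock: 43.05
ee_pos: [514.0, 388.7, 67.5]
tool_rot: [3.141, -0.0, 1.957]
wrist_force: [-0.4, 0.3, -0.5]
grip_width: 0.197
grip_force: 0.0
t 43.05 pos [514.  388.7  67.5] rot [180.   -0.  112.1] q1,q7 [-0.87 -0.17] F [-0.4  0.3 -0.5] w 18.5
linear [-0.0054  0.0002  0.0049]
turn 0.0011 or -1.4989
```

```bash
python3 -m crank '[{"gripper":0.9,"linear":[-0.005,0,0],"turn":0},{"gripper":0.9,"linear":[-0.005,0,0],"turn":0},{"gripper":0.9,"linear":[-0.005,0,0],"turn":0},{"gripper":0.9,"linear":[-0.005,0,0],"turn":-0.07},{"gripper":0.9,"linear":[-0.005,0,0],"turn":-0.14},{"gripper":0.9,"linear":[-0.005,0,0],"turn":-0.21},{"gripper":0.9,"linear":[-0.005,0,0],"turn":-0.27},{"gripper":0.9,"linear":[-0.005,0,0],"turn":-0.27},{"gripper":0.9,"linear":[-0.005,0,0],"turn":-0.27}]';  python3 g.py 514.7 387.2 66 112; python3 -c "
from bench import ctrl;s=ctrl.state();print(s['wrist_torque'],s['grip_force'])"; python3 -m crank '[{"gripper":0,"linear":[0,0,0],"turn":0},{"gripper":0,"linear":[0,0,0],"turn":0},{"gripper":0,"linear":[0,0,0],"turn":0},{"gripper":0,"linear":[0,0,-0.1],"turn":0},{"gripper":0,"linear":[0,0,-0.25],"turn":0},{"gripper":0,"linear":[0,0,-0.4],"turn":0},{"gripper":0,"linear":[-0.12,0,-0.45],"turn":0},{"gripper":0,"linear":[-0.12,0,-0.45],"turn":0},{"gripper":0,"linear":[-0.12,0,-0.45],"turn":0}]'; python3 st.py
python3 - <<'E'
from h import *
for n in ('top','scene'):
    p=cam(n); save(p,n+'9.png')
    for k in ('injector_1','stop_grip','clamp_grip','tray_back','bushing','adapter','driver','cup','weight','can'): print(k,[(np.round(r['at']).tolist(),round(r['score'],2)) for r in imaging.tip_of(k,p)])
E
```

```text
clock: 43.95
ee_pos: [512.8, 387.8, 66.9]
tool_rot: [-3.14, -0.002, 2.524]
wrist_force: [-10.1, 0.6, 5.2]
grip_width: 0.143
grip_force: 20.0
t 43.95 pos [512.8 387.8  66.9] rot [-1.799e+02 -1.000e-01  1.446e+02] q1,q7 [-0.77  0.32] F [-10.1   0.6   5.2] w 13.4
linear [-0.0064  0.0021  0.003 ]
turn 0.2716 or -1.2284
[ 0.38926097  2.29788006 -0.0409984 ] 19.973998367786407
clock: 44.85
ee_pos: [544.3, 365.4, 201.8]
tool_rot: [3.141, 0.0, 2.521]
wrist_force: [-0.0, -0.0, -0.3]
grip_width: 0.497
grip_force: 0.0
[([511.1, 386.2, 76.7], 0.87)]
749 ((512.7048950195312, 386.8050842285156), (42.86830520629883, 40.273529052734375), 33.73678207397461) [73.24866105 90.42729287 91.72751306]
injector_1 [([238.0, -248.0, 11.0], 0.85)]
stop_grip [([513.0, 383.0, 79.0], 0.61)]
clamp_grip [([649.0, 180.0, 94.0], 0.33)]
tray_back [([512.0, 382.0, 82.0], 0.27)]
bushing [([593.0, -472.0, 0.0], 0.81), ([640.0, 33.0, 106.0], 0.41)]
adapter [([659.0, -444.0, 3.0], 0.54)]
driver [([598.0, -354.0, 1.0], 0.57)]
cup [([650.0, 180.0, 96.0], 0.63)]
weight [([469.0, -506.0, 5.0], 0.74), ([640.0, 33.0, 107.0], 0.69)]
can [([614.0, 485.0, 2.0], 0.46)]
injector_1 [([238.0, -250.0, 11.0], 0.69)]
stop_grip []
clamp_grip [([632.0, 35.0, 106.0], 0.65)]
tray_back [([721.0, 168.0, 54.0], 0.72)]
bushing [([596.0, -469.0, -3.0], 0.66)]
adapter []
driver [([595.0, -354.0, 1.0], 0.73)]
cup [([461.0, 511.0, -2.0], 0.64)]
weight []
can [([612.0, 489.0, -0.0], 0.9)]
```

View pics/w6.png

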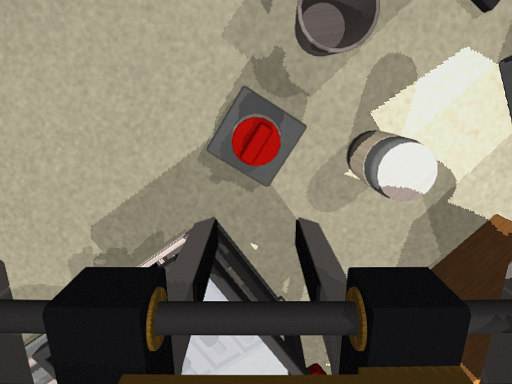

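View pics/scene9.png

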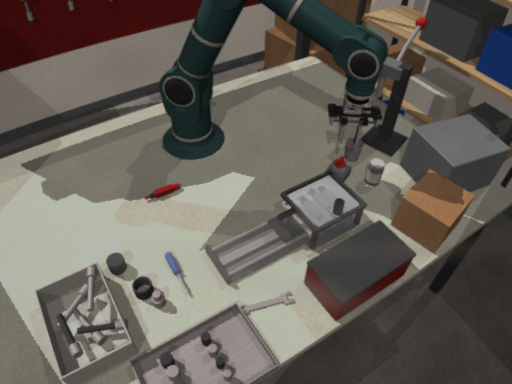

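```bash
python3 -c "
from bench import workorder; print(workorder.close_job())"
```

```text
the job is handed in; nothing more can be done
None
```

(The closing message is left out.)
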